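Repack a row of small parts into the empty organizer tray, in reverse order

TASK

Move the vial, the scoop, the plant anchor and the lid clip from the full acrylic tray into the empty one, one per compartment, in reverse order: what stood leftmost (seen from the robot) goes rightmost, second from left goes second from right, and so on. Stand each upright in the middle of its compartment and let go; set things down rather than dropping them, never tip the glass vial over, and leave the jar and the bottle where they are.

Things in the scene. Friction and masses are not known exactly. Their poses are not given: they have to be found in the camera images.
- vial: Empty glass test vial with a black twist cap, standing upright: glass 26 mm diameter and 50 mm high, cap 29 mm diameter from 50 to 68 mm height. 20 to 45 g. Origin: centre of its underside, z up along it. Can be gripped at glass or cap.
- scoop: Stainless measuring scoop standing on its flat bottom: hollow cup, 36 mm diameter at the bottom, 40 mm at the rim, 38 mm high, open on top, with a flat handle 10 mm wide and 3 mm thick at rim height that runs along its +x axis to 49 mm from the cup's axis (pointing roughly away from the robot at the start). 40 to 85 g. Origin: centre of the cup's underside, z up. Can be gripped across the cup along its y axis.
- anchor: Green plastic plant anchor standing on a round foot of 38 mm diameter, 8 mm high; round stem of 12 mm diameter above it up to 50 mm, then a 24 mm wide head plate (25 mm across with its open ring), 50 to 55 mm high. 18 to 35 g. Origin: centre of the underside of the foot, z up along the stem. Can be gripped by the stem or the head.
- clip: Aluminium lid clip standing on its foot plate: foot 30 mm (along its x) by 42 mm (along its y), 4 mm thick; on it an upright U-shaped part 30 mm along x, 16 mm along y, reaching to 46 mm height. 24 to 50 g. Origin: centre of the underside of the foot, z up. Can be gripped across the 16 mm, along its y axis.
- tray_from: The full tray (fixed): a clear 102 x 326 mm plate, 3 mm thick, on which four clear cells stand in a row along its y axis, at y = +120, +40, -40 and -120 mm, with their floors 6 mm and their wall tops 14 mm above the shelf. Origin: centre of its underside, on the shelf; x away from the robot, y to the robot's left along the row.
- tray_to: The empty tray (fixed): one piece of clear acrylic, 98 mm (x) by 322 mm (y), with four compartments in a row along its y axis, centres at x = 0, y = +120, +40, -40, -120 mm; compartment 92 x 77 mm inside, dividers 3 mm thick, floor 6 mm and wall tops 14 mm above the shelf. Origin: centre of its underside, on the shelf; x away from the robot, y to the robot's left along the row.
- cell_vial: The clear acrylic cell (fixed, open shallow box 96 x 78 mm, 11 mm high, walls 3 mm, floor 3 mm thick, clear) in which the vial stands at the start; it serves only to mark where in the full row that thing came from. Origin: centre of its underside; x along its 96 mm side, away from the robot, y along the row, to the robot's left, z up.
- cell_scoop: The clear acrylic cell (fixed, open shallow box 96 x 78 mm, 11 mm high, walls 3 mm, floor 3 mm thick, clear) in which the scoop stands at the start; it serves only to mark where in the full row that thing came from. Origin: centre of its underside; x along its 96 mm side, away from the robot, y along the row, to the robot's left, z up.
- cell_anchor: The clear acrylic cell (fixed, open shallow box 96 x 78 mm, 11 mm high, walls 3 mm, floor 3 mm thick, clear) in which the plant anchor stands at the start; it serves only to mark where in the full row that thing came from. Origin: centre of its underside; x along its 96 mm side, away from the robot, y along the row, to the robot's left, z up.
- cell_clip: The clear acrylic cell (fixed, open shallow box 96 x 78 mm, 11 mm high, walls 3 mm, floor 3 mm thick, clear) in which the lid clip stands at the start; it serves only to mark where in the full row that thing came from. Origin: centre of its underside; x along its 96 mm side, away from the robot, y along the row, to the robot's left, z up.
- jar: Bystander: loose glass jar with a steel lid, 68 mm diameter, 90 mm high, to the right of the trays. Origin: centre of its underside.
- spray: Bystander: loose white plastic bottle, 56 mm diameter, 150 mm high, to the right of the trays. Origin: centre of its underside.
Things that resemble listed ones, but are neither listed nor needed, are in the scene too. What is shaped like the anchor but brown is not meant.

How it is judged:
By the outcome, as a careful person would: the job done as asked, in the order asked, and still so for the second after the job is handed in, with the robot touching nothing.
It also fails if it takes over 93 s, if anything falls off the work surface, if the arm or the gripper's body presses on something with over 40 N, if the wrist force passes 120 N, or if a joint passes its speed limit or range.

ROBOT

A 6-joint arm with a two-finger parallel gripper is mounted at the origin on the work surface. World frame = base frame: x ahead of the robot, y to its left, z up, the work surface at z = 0. Lengths are in mm, angles in rad, forces in N, time in s.
With the tool pointing down it reaches from about 250 to 775 mm from the base axis. Payload 8.9 kg.
Tool frame: the origin (TCP) lies at the very end of the fingers, on their centre line; the grasp point (between the pads) lies 19 mm behind it; y points along the fingers, x is the direction in which the jaws open and shut, and the axes are right-handed (so a half turn about y gives the same grasp; the last joint's range is limited). The gripper opens to 85 mm and grips with 20 to 120 N. Pads are 22 mm wide; open, the fingers measure 114 mm over their backs; the gripper's body (76 mm by 85 mm) begins 54 mm behind the grasp point. The pads swing forward as they close: fully open they stand 13 mm farther back than shut.
Start: joints at [0.968, 0.291, -0.153, 1.127, 0, 1.431], TCP at [234.853, 469.54, 231.305] pointing down, gripper open.
Joint ranges: [-2.52, 2.52], [-0.91, 1.74], [-1.3, 1.37], [-1.96, 2.02], [-1.52, 1.47], [-3.14, 3.14]. Speed limits (rad/s): [2.22, 2.22, 2.79, 3.14, 3.14, 3.14].

INTERFACE

Orientations are given as a unit quaternion [w, x, y, z].
In Python, from workcell import status, cams, r, cut_out, mark_of gives the robot as it stands.
- The arm moves only by the shell command python3 -m jog 'ROWS' [FORCE]. ROWS is JSON, a list of rows, each an object of numbers: "rx", "ry", "rz": the turn, a rotation vector about the tool's x, y, z in degrees; "x", "y", "z": the shift along the tool's x, y, z in mm; "claw": the closure, from 0 (fully open) to 1 (shut). A call has 1 to 5 rows; each row is the pose to reach, as a shift and turn from the pose commanded when the call began, along the tool's axes at that moment; what a row does not reach only later rows make up. A row lasts 1/10 s, in which the tool goes at most 50 mm and 8.59 degrees, less where a joint would pass 70% of its speed; a pose out of reach is approached as far as the arm can. A call with a gripper value outside its range is refused whole. The fingers move at their own pace and stop on an object; FORCE is the grip in N (left out, the last holds). Time passes only in rows, so rows that repeat a pose let the fingers close. It gives the time, the measured TCP pose, the force and the opening at its end, in the units of the state.
- status.sense(): the state, without advancing time (a new reading comes with each control period).
- cams.get_image(name): name is "scene" or "side" or "wrist"; returns a dict with "img" (400x640x3 uint8, blue, green, red), "fx", "fy", "cx", "cy" (pixels), "cam_to_world" (4x4, takes a point from camera to world coordinates). Camera axes: x right, y up, looking along -z (the intrinsics and any distortion apply to the point x, -y, -z); pixel columns grow to the right and rows downward; lengths in mm; the calibration is good to about 2 mm. The wrist camera is an equidistant fisheye: a pixel r from the principal point sees the ray r / f radians off the axis. A picture is of the moment at which its call begins. There is no depth.
- r.sign_off(): hands the job in, once; it reports no verdict.
Trained networks look in a picture, given as the dict that the camera call returned (one of the last four; its "shot" number tells which), for a name from the list of things; names that differ only in an ending like _2 or _b are one class to them, and where a whole thing is asked for, a point or a joint stands for the part that bears it (a point fixed in the world has none). Each returns a list of dicts, best first, with "score" (0 to 1); they miss things now and then, are a little off and sometimes report something else, mostly with a low value. They report only what shows in the picture. A call takes as long as a camera call. They do not tell look-alikes from the thing itself.
- cut_out(picture, thing): "pixels" (400x640 bool, what is visible of it) and "centre" ([column, row] in pixels, amid what is visible of it).
- mark_of(picture, thing): "centre" ([column, row] in pixels: a listed point, or the origin of a listed thing).
The state is a dict: "time_s": time; "joints": joint angles; "qvel": joint speeds; "effort": joint torques, N m; "tool_pos": TCP position; "orientation": TCP orientation; "ft_force": force on the tool from outside, world axes, zero at the start; "wrist_torque": the same for the moment, N m; "width": opening from 0.0 (shut) to 1.0 (fully open).
Only numpy, scipy, OpenCV 4.12 (cv2) and the standard library are available. Lean on these libraries where they do the work, as an engineer would, in place of code of your own. Each camera call takes 0.05 s, during which the arm holds its last target.

## Working session

There is one attempt and no reset: what is moved stays moved. The work goes in short steps, Python scripts to look and compute and a shell command to move; the robot and the scene stay as the last step left them, time stands still between calls to the robot, and variables do not carry over. Pictures are saved under pics/ and viewed, and the job is handed in when it is done.

```bash
ls; mkdir -p pics; python3 - <<'E'
from workcell import status,cams
import cv2
print(status.sense())
for n in ["scene","side","wrist"]:
    p=cams.get_image(n); cv2.imwrite(f"pics/a_{n}.png",p["img"]); print(n,p["fx"],p["fy"],p["cx"],p["cy"],p["cam_to_world"],[k for k in p])
E
```

```text
pics
{'time_s': 0.0, 'joints': array([ 9.67713898e-01,  2.91247785e-01, -1.54116656e-01,  1.12669105e+00,
       -7.02650946e-06,  1.43150251e+00]), 'qvel': array([ 0.00114096, -0.00180553,  0.00084139, -0.00170348, -0.00098694,
       -0.00118963]), 'effort': array([-2.79033935e-05, -5.37143970e+01,  3.31375158e+01,  1.57232175e-02,
       -2.53894423e-04,  2.29587442e-06]), 'tool_pos': array([234.60397508, 469.18739099, 230.75278998]), 'orientation': array([-0.6013456 ,  0.60170849,  0.37129902, -0.37211209]), 'ft_force': array([0.45847183, 1.14080203, 0.16336952]), 'wrist_torque': array([-0.01637308, -0.03393948,  0.0530159 ]), 'width': 1.0019892252759943}
scene 480.76568815602894 480.76568815602894 317.8054196541314 199.05435154639488 [[ 3.62120033e-01 -6.86558449e-01  6.30481227e-01  1.05080264e+03]
 [ 9.31949510e-01  2.80030429e-01 -2.30332521e-01 -3.45002798e+02]
 [-1.84171906e-02  6.70984690e-01  7.41242438e-01  7.35120704e+02]
 [ 0.00000000e+00  0.00000000e+00  0.00000000e+00  1.00000000e+00]] ['img', 'fx', 'fy', 'cx', 'cy', 'cam_to_world', 'shot']
side 394.8986520963768 394.8986520963768 319.32524597652866 196.35954463760527 [[-9.77940936e-01  1.61865895e-01 -1.32026349e-01  3.60885452e+02]
 [-2.08715809e-01 -7.32043213e-01  6.48498609e-01  4.12424299e+02]
 [ 8.32081565e-03  6.61749323e-01  7.49678997e-01  6.76970612e+02]
 [ 0.00000000e+00  0.00000000e+00  0.00000000e+00  1.00000000e+00]] ['img', 'fx', 'fy', 'cx', 'cy', 'cam_to_world', 'shot']
wrist 309.70691628693146 309.70691628693146 320.81780666544535 195.87109220392168 [[ 4.48541276e-01 -8.53296981e-01 -2.65885287e-01  1.67414607e+02]
 [ 8.93760467e-01  4.27660995e-01  1.35271212e-01  5.03116807e+02]
 [-1.71775054e-03 -2.98312480e-01  9.54466717e-01  3.74858735e+02]
 [ 0.00000000e+00  0.00000000e+00  0.00000000e+00  1.00000000e+00]] ['img', 'fx', 'fy', 'cx', 'cy', 'cam_to_world', 'shot']
```

View pics/a_scene.png

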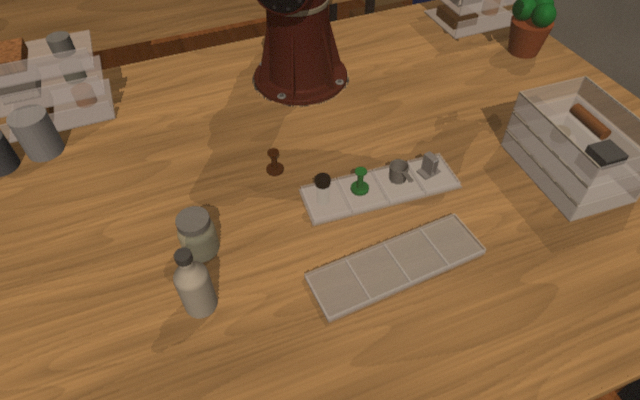

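View pics/a_side.png

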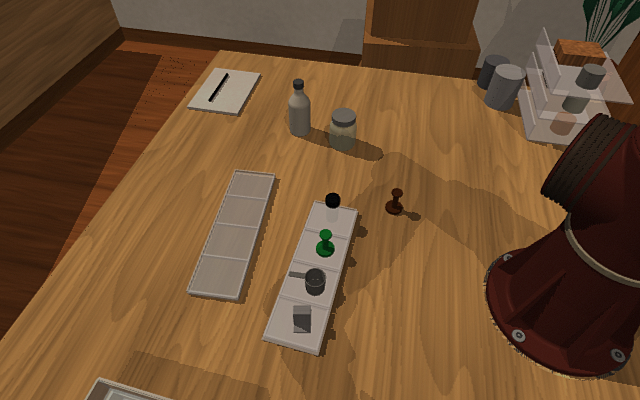

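View pics/a_wrist.png

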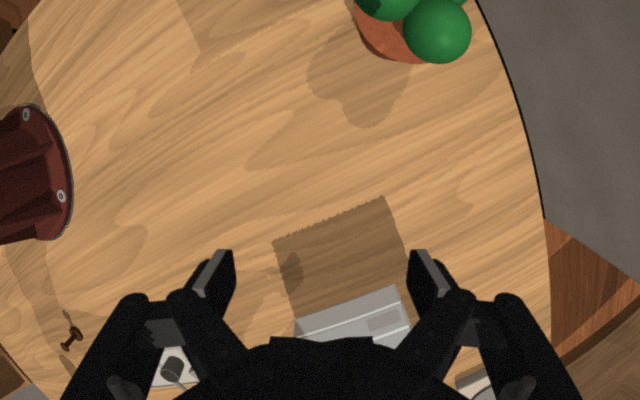

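Seen from the robot (left = +y = right in the scene view), the order left to right is clip (430,165), scoop (399,172), anchor (360,182), vial (322,188). The brown decoy is at (274,162). The empty tray is at (395,265). Next I measure the poses.

```bash
cat > h.py <<'E'
import numpy as np, cv2
def ray(p,uv,fish=False):
    T=np.array(p["cam_to_world"]);x=(uv[0]-p["cx"])/p["fx"];y=(uv[1]-p["cy"])/p["fy"]
    if fish:
        r=np.hypot(x,y);d=np.array([np.sin(r)*x/r,-np.sin(r)*y/r,-np.cos(r)])
    else: d=np.array([x,-y,-1.])
    d=T[:3,:3]@d
    return T[:3,3],d/np.linalg.norm(d)
def atz(p,uv,z,fish=False):
    o,d=ray(p,uv,fish);return o+d*(z-o[2])/d[2]
def tri(rs):
    A=0;b=0
    for o,d in rs:
        M=np.eye(3)-np.outer(d,d);A=A+M;b=b+M@o
    return np.linalg.solve(A,b)
def proj(p,X):
    T=np.array(p["cam_to_world"]);q=T[:3,:3].T@(np.array(X)-T[:3,3])
    return np.array([p["cx"]+p["fx"]*q[0]/-q[2],p["cy"]-p["fy"]*q[1]/-q[2]])
E
python3 - <<'E'
from workcell import cams,mark_of,cut_out
from h import *
np.set_printoptions(precision=1,suppress=True)
P={n:cams.get_image(n) for n in ["scene","side"]}
zs=dict(vial=6,scoop=6,anchor=6,clip=6,tray_from=0,tray_to=0,cell_vial=3,cell_scoop=3,cell_anchor=3,cell_clip=3,jar=0,spray=0)
for t,z in zs.items():
    R={n:mark_of(P[n],t) for n in P}
    print(t)
    for n in P:
        for m in R[n][:5]: print("  ",n,round(m["score"],2),m["centre"],atz(P[n],m["centre"],z))
    if R["scene"] and R["side"]: print("  tri",tri([ray(P[n],R[n][0]["centre"]) for n in P]))
# enlarged crops
a=P["scene"]["img"][140:325,290:495];cv2.imwrite("pics/b1.png",cv2.resize(a,None,fx=3.2,fy=3.2,interpolation=cv2.INTER_CUBIC))
a=P["side"]["img"][160:360,180:370];cv2.imwrite("pics/b2.png",cv2.resize(a,None,fx=3,fy=3,interpolation=cv2.INTER_CUBIC))
E
```

```text
vial
   scene 0.7 [325.0, 201.8] [ 443.2 -107.6    6. ]
   side 0.61 [331.1, 219.7] [ 440.3 -107.9    6. ]
  tri [ 441.1 -107.8    4.9]
scoop
   scene 0.84 [398.8, 177.9] [439.1  62.7   6. ]
   scene 0.65 [433.8, 174.4] [458.  136.3   6. ]
   side 0.62 [313.5, 288.1] [441.7  59.4   6. ]
  tri [441.4  61.    8.9]
anchor
   scene 0.87 [274.1, 169.9] [ 315.3 -175.4    6. ]
   scene 0.68 [359.5, 187.2] [432.4 -25.7   6. ]
   side 0.71 [391.1, 205.9] [ 317.3 -174.8    6. ]
   side 0.62 [324.9, 248.0] [438.8 -33.5   6. ]
  tri [ 316.8 -175.1    6.5]
clip
   scene 0.86 [428.8, 170.9] [444.7 131.9   6. ]
   scene 0.5 [397.5, 263.7] [633.1 -41.7   6. ]
   side 0.81 [300.1, 318.5] [451.9 122.9   6. ]
  tri [451.  126.6  13.9]
tray_from
   scene 0.55 [397.7, 265.3] [632.9 -40.5   0. ]
tray_to
   scene 0.97 [396.2, 267.1] [635.4 -44.8   0. ]
   side 0.68 [236.7, 225.4] [635.7 -53.8   0. ]
   side 0.25 [299.8, 128.6] [ 582.3 -399.9    0. ]
  tri [635.7 -48.4   4.7]
cell_vial
   scene 0.97 [322.9, 200.7] [ 436.3 -109.5    3. ]
   scene 0.68 [203.4, 246.5] [ 459.2 -362.4    3. ]
   side 0.58 [334.0
[... 182 characters left out ...]
 49.2   4.3]
cell_anchor
   scene 0.93 [363.9, 194.2] [451.5 -24.3   3. ]
   scene 0.35 [358.2, 187.5] [429.6 -27.3   3. ]
   side 0.9 [319.7, 253.0] [447.  -21.4   3. ]
  tri [447.9 -23.1  -0.5]
cell_clip
   scene 0.93 [435.7, 178.9] [468.8 135.1   3. ]
   side 0.81 [295.0, 323.0] [459.2 131.7   3. ]
  tri [462.9 134.1   0.7]
jar
   scene 0.72 [198.1, 248.5] [ 457.7 -372.8    0. ]
   side 0.98 [340.9, 144.5] [ 462.9 -360.3    0. ]
   side 0.17 [299.8, 126.6] [ 584.3 -408.1    0. ]
  tri [ 460.6 -370.    -3.2]
spray
   scene 0.6 [198.7, 300.3] [ 568.9 -394.8    0. ]
   side 0.96 [301.1, 128.2] [ 579.2 -402.3    0. ]
   side 0.41 [314.5, 288.3] [440.5  56.3   0. ]
  tri [ 575.8 -393.5    8.6]
```

View pics/b1.png

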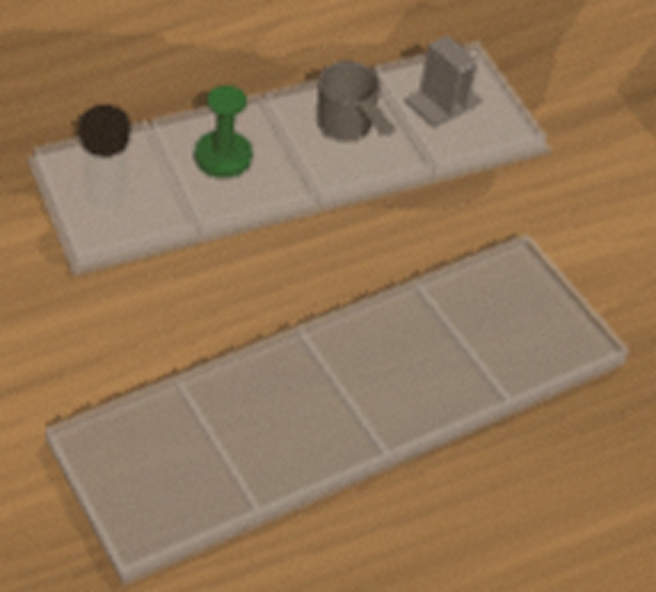

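View pics/b2.png

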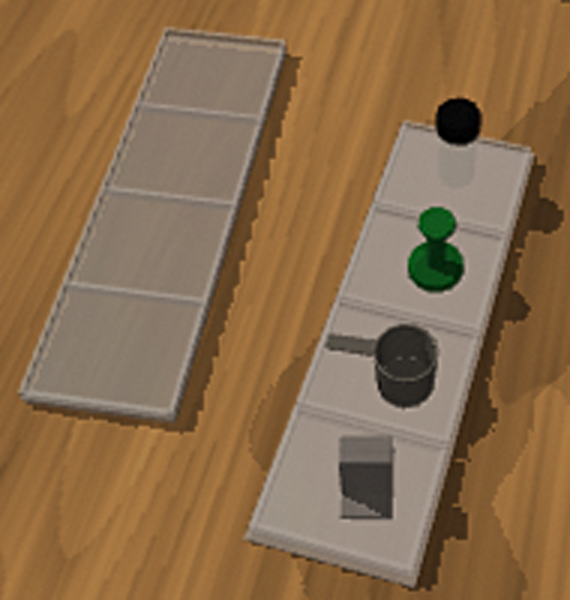

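```bash
cat > fit.py <<'E'
from workcell import cams,mark_of,cut_out
from h import *
from scipy.optimize import least_squares
np.set_printoptions(precision=2,suppress=True)
P={n:cams.get_image(n) for n in ["scene","side"]}
s=lambda l:[np.array(q)/3.2+[290,140] for q in l]
d=lambda l:[np.array(q)/3+[180,160] for q in l]
# order: (x-,y-),(x-,y+),(x+,y+),(x+,y-)
TO={"scene":s([(48,430),(523,237),(627,348),(124,567)]),"side":d([(285,42),(172,407),(22,394),(167,31)])}
FR={"scene":s([(32,155),(477,43),(547,138),(78,264)]),"side":d([(534,151),(415,575),(248,533),(404,124)])}
def rect(p,wx,wy,z):
    c,s_=np.cos(p[2]),np.sin(p[2]);o=[]
    for sx,sy in((-1,-1),(-1,1),(1,1),(1,-1)):
        a,b=sx*wx/2,sy*wy/2;o.append([p[0]+c*a-s_*b,p[1]+s_*a+c*b,z])
    return o
def fit(C,wx,wy,z,x0):
    def f(p): return np.concatenate([np.array(proj(P[n],X))-u for n in C for X,u in zip(rect(p,wx,wy,z),C[n])])
    r=least_squares(f,x0);return r.x,f(r.x).reshape(-1,2)
if __name__=="__main__":
  for C,wx,wy,z,x0 in((TO,98,322,14,[635,-48,0]),(FR,96,318,14,[440,20,0])):
    for K in (["scene"],["side"],["scene","side"]):
        p,e=fit({k:C[k] for k in K},wx,wy,z,x0);print(K,p,np.degrees(p[2]),"\n",e.T)
  for t in ["vial","scoop","anchor","clip"]:
    for n in P:
      for m in cut_out(P[n],t)[:2]:
        ys,xs=np.nonzero(m["pixels"]);print(t,n,round(m["score"],2),m["centre"],xs.min(),xs.max(),ys.min(),ys.max(),len(xs))
  # anchor head: 
  a=P["scene"]["img"]
  for n in P:
    im=P[n]["img"].astype(int);g=(im[...,1]>im[...,0]+25)&(im[...,1]>im[...,2]+25)
    g[:130]=0; g[:,:280]=0;g[:,450:]=0
    ys,xs=np.nonzero(g);print(n,len(xs),xs.min(),xs.max(),ys.min(),ys.max())
    top=ys<ys.min()+ (9 if n=="scene" else 10)
    print("  head",xs[top].mean(),ys[top].mean())
E
python3 fit.py
```

```text
['scene'] [632.01 -43.65   0.07] 4.0631368946644155 
 [[-0.71  0.65  0.24 -0.12]
 [-0.9  -1.46  0.3   1.39]]
['side'] [631.1  -45.64   0.07] 4.1360605475000405 
 [[ 0.45  0.92 -0.79 -0.63]
 [-0.73  1.85 -0.75 -1.33]]
['scene', 'side'] [631.55 -44.45   0.07] 4.121821067384844 
 [[-1.21  0.1  -0.31 -0.6   0.14  0.44 -1.31 -0.96]
 [-0.88 -1.55  0.16  1.38 -0.4   2.39 -0.23 -1.02]]
['scene'] [452.13  12.61  -0.05] -2.9656889312621884 
 [[ 0.28 -0.36 -0.21  0.26]
 [-0.07  0.24  0.22 -0.18]]
['side'] [446.09  16.07  -0.06] -3.519656143966582 
 [[-0.6  -0.54  0.81  0.29]
 [-0.13  0.91 -0.57 -0.34]]
['scene', 'side'] [448.18  14.8   -0.06] -3.1836402920704865 
 [[ 0.62 -0.22 -0.28  0.4  -1.86 -1.02  0.32 -0.95]
 [-1.87 -0.99 -1.12 -2.16 -0.92 -0.12 -1.24 -0.91]]
vial scene 0.64 [323.0, 187.7] 315 328 174 204 369
vial scene 0.51 [366.6, 195.3] 337 388 170 213 1155
vial side 0.83 [329.3, 207.8] 326 339 193 222 343
scoop scene 0.93 [398.3, 170.8] 389 411 160 184 457
scoop scene 0.63 [323.6, 189.8] 315 329 173 205 418
scoop side 0.71 [311.4, 281.8] 290 324 269 295 509
anchor scene 0.74 [356.1, 187.8] 350 368 167 195 357
anchor scene 0.62 [326.1, 205.0] 300 352 178 222 1256
anchor side 0.57 [394.0, 201.1] 385 402 188 214 340
anchor side 0.56 [322.3, 243.6] 316 334 229 257 381
clip scene 0.61 [430.6, 164.5] 417 439 151 180 467
clip side 0.8 [303.6, 317.5] 293 310 306 332 470
clip side 0.74 [233.2, 237.4] 187 275 169 300 6284
scene 269 351 367 167 194
  head 360.4146341463415 171.0121951219512
side 312 316 333 229 255
  head 325.16161616161617 233.63636363636363
```

```bash
cat >> h.py <<'E'
from scipy.spatial.transform import Rotation as Ro
def tool():
    from workcell import status
    s=status.sense();q=s["orientation"];return s,np.array(s["tool_pos"]),Ro.from_quat([q[1],q[2],q[3],q[0]])
def plan(tgt,jaw_deg):
    """tgt TCP; jaw (tool x) direction in world, degrees from +x"""
    s,p,R=tool();a=np.radians(jaw_deg)
    X=np.array([np.cos(a),np.sin(a),0]);Y=np.array([0,0,-1.]);Z=np.cross(X,Y)
    Rt=Ro.from_matrix(np.stack([X,Y,Z],1))
    d=R.inv().apply(np.array(tgt)-p);w=(R.inv()*Rt).as_rotvec(degrees=True)
    print("shift",d.round(1),"rot",w.round(2),"| tcp",p.round(1),"t",round(s["time_s"],2),"w",round(s["width"],3),"F",np.round(s["ft_force"],1),"j",np.round(s["joints"],2))
E
python3 - <<'E'
from h import *
np.set_printoptions(precision=2,suppress=True)
print(tool()[2].as_matrix())
plan([440,15,190],90-3); plan([440,15,190],-93)
from workcell import cams
P={n:cams.get_image(n) for n in ["scene","side"]}
for nm,a,b,z in [("cap",(322.8,180.9),(332.7,200.3),65),("head",(360.9,171.6),(325.7,234.3),61),("foot",(359.7,188.1),(325.3,248.7),12),("rim",(398.8,166.9),(315.3,277.3),44),("htip",(410.5,179.5),(289.3,274),43)]:
    print(nm,tri([ray(P["scene"],a),ray(P["side"],b)]),atz(P["scene"],a,z),atz(P["side"],b,z))
E
```

```text
[[ 0.45 -0.   -0.89]
 [ 0.89  0.    0.45]
 [ 0.   -1.    0.  ]]
shift [-314.8   41.3 -386.8] rot [ -0.   -23.57   0.  ] | tcp [234.9 469.5 231.3] t 1.95 w 0.999 F [-0.1 -0.4  0.3] j [ 0.97  0.29 -0.15  1.13  0.    1.43]
shift [-314.8   41.3 -386.8] rot [ -0.   156.43  -0.  ] | tcp [234.9 469.5 231.3] t 1.95 w 0.999 F [-0.1 -0.4  0.3] j [ 0.97  0.29 -0.15  1.13  0.    1.43]
cap [ 439.98 -111.06   65.72] [ 440.06 -110.5    65.  ] [ 439.64 -112.33   65.  ]
head [438.1  -28.82  58.8 ] [441.12 -29.4   61.  ] [437.16 -28.11  61.  ]
foot [437.69 -28.61  10.2 ] [439.98 -29.02  12.  ] [436.95 -28.07  12.  ]
rim [439.68  57.09  41.64] [442.75  56.22  44.  ] [438.68  57.6   44.  ]
htip [485.53  60.86  44.96] [483.04  61.5   43.  ] [486.58  60.52  43.  ]
```

```bash
python3 -m jog '[{"x":-32,"z":-39,"ry":-5,"claw":0.3},{"x":-64,"z":-78,"ry":-10,"claw":0.3},{"x":-96,"z":-117,"ry":-15,"claw":0.3},{"x":-127,"z":-156,"ry":-20,"claw":0.3},{"x":-157,"z":-193,"ry":-23.6,"claw":0.3}]' 30; python3 - <<'E'
from h import *
plan([440,15,200],87)
E
```

```text
shift [-314.7   31.3 -386.8] rot [ -0.   -23.58  -0.  ] | tcp [234.9 469.5 231.3] t 2.05 w 1.0 F [0.1 0.5 1. ] j [ 0.97  0.29 -0.15  1.13  0.    1.43]schema error: expected keys rx, ry, rz, x, y, z, claw
```

```bash
python3 -m jog '[{"rx":0,"ry":-5,"rz":0,"x":-32,"y":0,"z":-39,"claw":0.3},{"rx":0,"ry":-10,"rz":0,"x":-64,"y":0,"z":-78,"claw":0.3},{"rx":0,"ry":-15,"rz":0,"x":-96,"y":0,"z":-117,"claw":0.3},{"rx":0,"ry":-20,"rz":0,"x":-127,"y":0,"z":-156,"claw":0.3},{"rx":0,"ry":-23.6,"rz":0,"x":-157,"y":0,"z":-193,"claw":0.3}]' 30; python3 - <<'E'
from h import *
plan([440,15,200],87)
E
```

```text
time_s: 2.55
tool_pos: [337.7, 241.1, 231.5]
orientation: [-0.512, 0.512, 0.488, -0.488]
ft_force: [1.5, -0.5, 0.4]
width: 0.697
shift [-220.9   31.5 -113. ] rot [0.04 0.25 0.02] | tcp [337.7 241.1 231.5] t 2.55 w 0.697 F [ 1.5 -0.5  0.4] j [ 0.44  0.08 -0.42  1.07 -0.    0.49]
```

```bash
python3 -m jog '[{"rx":0,"ry":0,"rz":0,"x":-44,"y":6,"z":-22,"claw":0.3},{"rx":0,"ry":0,"rz":0,"x":-88,"y":12,"z":-44,"claw":0.3},{"rx":0,"ry":0,"rz":0,"x":-132,"y":18,"z":-66,"claw":0.3},{"rx":0,"ry":0,"rz":0,"x":-176,"y":24,"z":-88,"claw":0.3},{"rx":0,"ry":0,"rz":0,"x":-220,"y":30,"z":-112,"claw":0.3}]'; python3 - <<'E'
from h import *
plan([440,15,200],87)
from workcell import cams,mark_of
p=cams.get_image("wrist");cv2.imwrite("pics/c.png",p["img"])
plan([440,15,200],87)
for t in ["clip","scoop","anchor","vial"]:
    for m in mark_of(p,t)[:2]: print(t,m["score"],m["centre"],atz(p,m["centre"],6,True))
E
```

```text
time_s: 3.05
tool_pos: [437.9, 15.6, 201.4]
orientation: [-0.513, 0.513, 0.487, -0.487]
ft_force: [1.6, 0.5, 0.0]
width: 0.699
shift [-0.5  1.4 -2.1] rot [0.04 0.02 0.  ] | tcp [437.9  15.6 201.4] t 3.05 w 0.699 F [1.6 0.5 0. ] j [-0.13  0.15 -0.42  1.    0.   -0.08]
shift [5.3 0.7 1.6] rot [ 0.16 -0.21 -0.2 ] | tcp [441.3   9.7 200.7] t 3.1 w 0.702 F [ 4.1 -5.3 -0.7] j [-0.14  0.15 -0.42  1.   -0.   -0.09]
clip 0.78 [418.6, 175.5] [449.94655462 128.4742543    6.        ]
scoop 0.75 [358.1, 170.2] [440.66728005  56.97617631   6.        ]
anchor 0.63 [157.4, 78.5] [ 313.57324401 -171.31229205    6.        ]
anchor 0.61 [280.7, 174.6] [441.08020893 -30.61737274   6.        ]
vial 0.81 [212.7, 179.4] [ 441.6012463  -112.73780975    6.        ]
```

View pics/c.png

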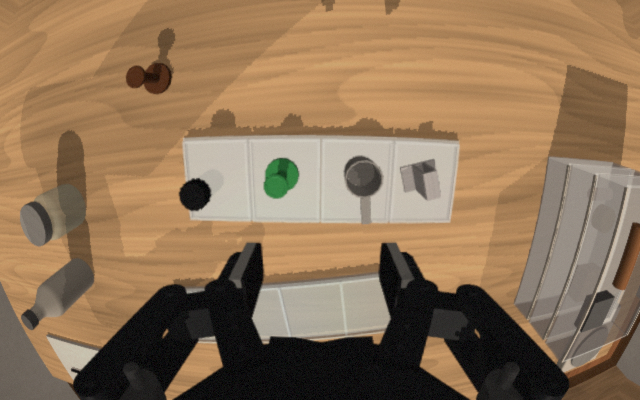

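```bash
python3 - <<'E'
from h import *
im=cv2.imread("pics/c.png")
cv2.imwrite("pics/c2.png",cv2.resize(im[130:225,330:465],None,fx=5.9,fy=5.9,interpolation=cv2.INTER_CUBIC))
plan([450,128,200],87)
E
```

```text
shift [110.8   1.3  -7. ] rot [-0.04 -0.03  0.02] | tcp [437.1  17.7 201.3] t 3.3 w 0.702 F [0.1 0.2 0.6] j [-0.13  0.15 -0.42  1.    0.   -0.07]
```

View pics/c2.png

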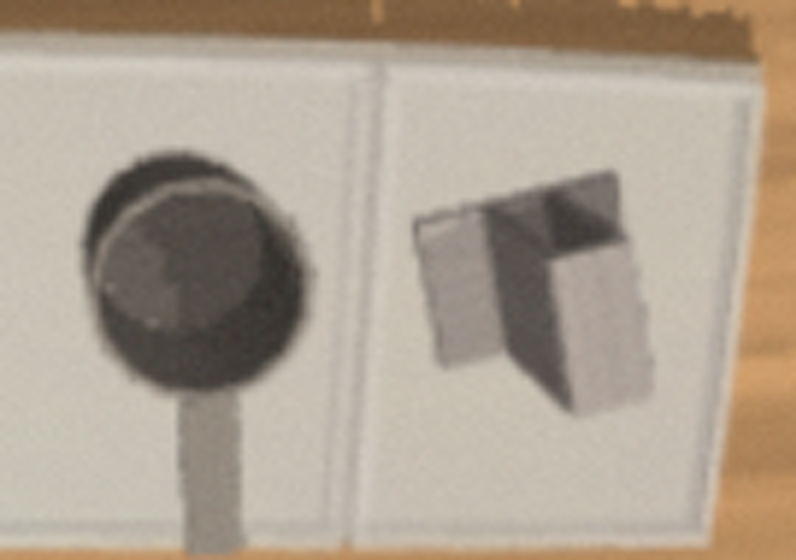

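```bash
python3 - <<'E'
from h import *
from workcell import cams
p=cams.get_image("wrist")
cv2.imwrite("pics/c3.png",cv2.resize(p["img"][130:225,330:465],None,fx=5.9,fy=5.9,interpolation=cv2.INTER_CUBIC))
for uv in [(415,218),(615,170),(440,367)]: print(atz(p,np.array(uv)/5.9+[330,130],10,True))
A,B,C=[atz(p,np.array(uv)/5.9+[330,130],10,True) for uv in [(415,218),(615,170),(440,367)]]
print(np.degrees(np.arctan2(*(B-A)[1::-1])),np.linalg.norm(B-A),np.degrees(np.arctan2(*(C-A)[1::-1])),np.linalg.norm(C-A),"centre",(B+C)/2)
E
```

```text
[437.03297683 107.17461286  10.        ]
[428.87169278 148.14515986  10.        ]
[467.14946358 112.74758992  10.        ]
101.26578622575273 41.77549854910665 10.483843136353217 30.62777902009159 centre [448.01057818 130.44637489  10.        ]
```

View pics/c3.png

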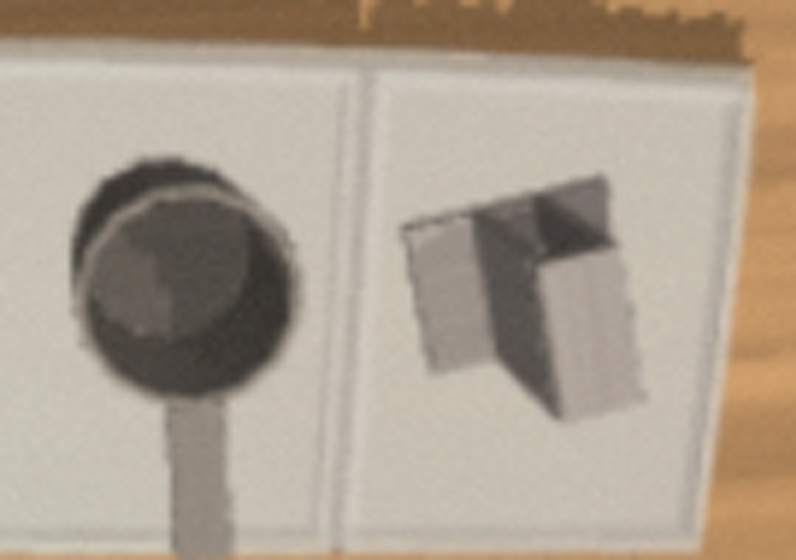

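```bash
python3 - <<'E'
from h import *
plan([449.5,128.3,90],101)
E
```

```text
shift [110.4 111.4  -6.9] rot [ -0.02 -13.95   0.02] | tcp [437.   18.3 201.4] t 3.35 w 0.696 F [0.3 0.6 0.5] j [-0.13  0.15 -0.42  1.    0.   -0.07]
```

```bash
python3 -m jog '[{"rx":0,"ry":-5,"rz":0,"x":36,"y":20,"z":-2,"claw":0.5},{"rx":0,"ry":-10,"rz":0,"x":72,"y":50,"z":-4,"claw":0.5},{"rx":0,"ry":-14,"rz":0,"x":105,"y":85,"z":-6,"claw":0.5},{"rx":0,"ry":-14,"rz":0,"x":110.4,"y":111,"z":-6.9,"claw":0.5},{"rx":0,"ry":-14,"rz":0,"x":110.4,"y":111,"z":-6.9,"claw":0.5}]'; python3 -m jog '[{"rx":0,"ry":0,"rz":0,"x":0,"y":0,"z":0,"claw":0.5},{"rx":0,"ry":0,"rz":0,"x":0,"y":0,"z":0,"claw":0.5}]' ; python3 - <<'E'
from h import *
from workcell import cams
p=cams.get_image("wrist");cv2.imwrite("pics/d.png",p["img"])
plan([449.5,128.3,16],101)
E
```

```text
time_s: 3.85
tool_pos: [446.9, 129.7, 88.0]
orientation: [0.45, -0.447, -0.545, 0.548]
ft_force: [0.6, 0.0, -0.3]
width: 0.497
time_s: 4.05
tool_pos: [450.9, 127.7, 91.9]
orientation: [-0.449, 0.45, 0.546, -0.545]
ft_force: [0.4, -0.5, 0.1]
width: 0.499
shift [ 1.1 76.   1.6] rot [ 0.15  0.   -0.02] | tcp [451.1 127.5  92. ] t 4.1 w 0.503 F [-0.6 -0.5  0.5] j [ 0.12  0.32 -0.52  0.73 -0.   -0.07]
```

View pics/d.png

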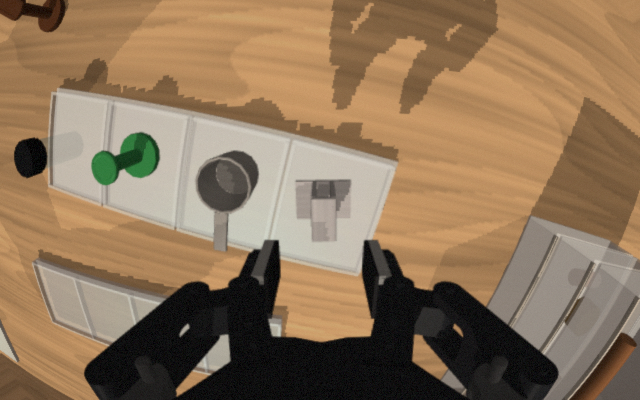

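The clip is centred between the fingers (column 323) and square to them. Next: descend and grip.

```bash
python3 -m jog '[{"rx":0,"ry":0,"rz":0,"x":0.5,"y":25,"z":1,"claw":0.5},{"rx":0,"ry":0,"rz":0,"x":1,"y":50,"z":1.5,"claw":0.5},{"rx":0,"ry":0,"rz":0,"x":1,"y":70,"z":1.5,"claw":0.5},{"rx":0,"ry":0,"rz":0,"x":1,"y":76,"z":1.5,"claw":0.5},{"rx":0,"ry":0,"rz":0,"x":1,"y":76,"z":1.5,"claw":0.5}]'; python3 -m jog '[{"rx":0,"ry":0,"rz":0,"x":0,"y":0,"z":0,"claw":0.6},{"rx":0,"ry":0,"rz":0,"x":0,"y":0,"z":0,"claw":0.75},{"rx":0,"ry":0,"rz":0,"x":0,"y":0,"z":0,"claw":1},{"rx":0,"ry":0,"rz":0,"x":0,"y":0,"z":0,"claw":1},{"rx":0,"ry":0,"rz":0,"x":0,"y":0,"z":0,"claw":1}]' 30; python3 -m jog '[{"rx":0,"ry":0,"rz":0,"x":0,"y":0,"z":0,"claw":1},{"rx":0,"ry":0,"rz":0,"x":0,"y":0,"z":0,"claw":1}]'; python3 - <<'E'
from h import *
plan([449.5,128.3,100],101)
plan([640.1,-164.2,100],94.1)
E
```

```text
time_s: 4.6
tool_pos: [448.6, 127.9, 14.7]
orientation: [0.45, -0.45, -0.546, 0.546]
ft_force: [0.5, 0.5, 0.4]
width: 0.501
time_s: 5.1
tool_pos: [449.3, 128.3, 15.4]
orientation: [-0.449, 0.45, 0.546, -0.545]
ft_force: [-0.5, 0.1, 6.6]
width: 0.181
time_s: 5.3
tool_pos: [449.4, 128.3, 15.5]
orientation: [-0.449, 0.45, 0.546, -0.545]
ft_force: [-0.8, -0.9, 6.9]
width: 0.183
shift [ -0.1 -84.5  -0.3] rot [ 0.12  0.03 -0.02] | tcp [449.4 128.3  15.5] t 5.3 w 0.183 F [-0.8 -0.9  6.9] j [ 0.12  0.43 -0.61  0.53 -0.   -0.07]
shift [-323.7  -84.2 -131.4] rot [ 0.12  6.93 -0.01] | tcp [449.4 128.3  15.5] t 5.3 w 0.183 F [-0.8 -0.9  6.9] j [ 0.12  0.43 -0.61  0.53 -0.   -0.07]
```

```bash
python3 -m jog '[{"rx":0,"ry":0,"rz":0,"x":0,"y":-8,"z":0,"claw":1},{"rx":0,"ry":0,"rz":0,"x":0,"y":-30,"z":0,"claw":1},{"rx":0,"ry":0,"rz":0,"x":0,"y":-60,"z":0,"claw":1},{"rx":0,"ry":0,"rz":0,"x":0,"y":-85,"z":0,"claw":1},{"rx":0,"ry":0,"rz":0,"x":0,"y":-85,"z":0,"claw":1}]'; python3 - <<'E'
from h import *
from workcell import cams
p=cams.get_image("side");cv2.imwrite("pics/e.png",p["img"])
plan([640.1,-164.2,100],94.1)
E
```

```text
time_s: 5.8
tool_pos: [450.7, 128.6, 103.0]
orientation: [-0.448, 0.451, 0.547, -0.544]
ft_force: [0.3, -0.9, -0.6]
width: 0.184
shift [-323.7    2.  -130.7] rot [ 0.23  6.93 -0.  ] | tcp [449.8 128.5 101.4] t 5.85 w 0.18 F [ 0.  -0.5 -0.9] j [ 0.12  0.3  -0.51  0.75  0.   -0.07]
```

View pics/e.png

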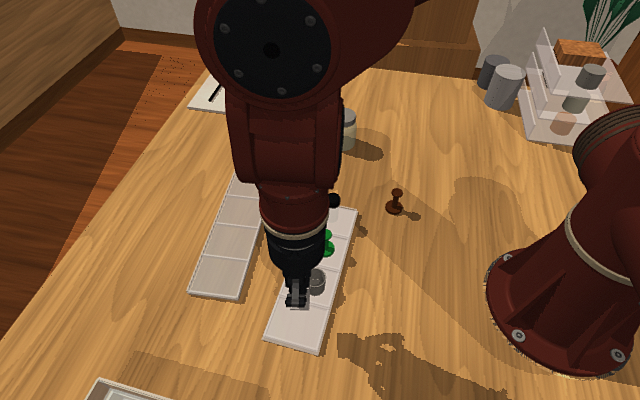

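```bash
python3 -m jog '[{"rx":0,"ry":1,"rz":0,"x":-20,"y":0,"z":-10,"claw":1},{"rx":0,"ry":2,"rz":0,"x":-60,"y":0,"z":-30,"claw":1},{"rx":0,"ry":4,"rz":0,"x":-105,"y":0,"z":-50,"claw":1},{"rx":0,"ry":5,"rz":0,"x":-150,"y":0,"z":-72,"claw":1},{"rx":0,"ry":7,"rz":0,"x":-195,"y":0,"z":-90,"claw":1}]'; python3 -m jog '[{"rx":0,"ry":0,"rz":0,"x":-45,"y":0,"z":-12,"claw":1},{"rx":0,"ry":0,"rz":0,"x":-85,"y":0,"z":-20,"claw":1},{"rx":0,"ry":0,"rz":0,"x":-115,"y":0,"z":-25,"claw":1},{"rx":0,"ry":0,"rz":0,"x":-123,"y":0,"z":-25,"claw":1},{"rx":0,"ry":0,"rz":0,"x":-123,"y":0,"z":-25,"claw":1}]'; python3 -m jog '[{"rx":0,"ry":0,"rz":0,"x":0,"y":0,"z":0,"claw":1},{"rx":0,"ry":0,"rz":0,"x":0,"y":0,"z":0,"claw":1}]'; python3 - <<'E'
from h import *
from workcell import cams
plan([640.1,-164.2,100],94.1)
p=cams.get_image("wrist");cv2.imwrite("pics/f.png",p["img"])
E
```

```text
time_s: 6.35
tool_pos: [574.6, -47.5, 98.6]
orientation: [0.483, -0.482, -0.517, 0.517]
ft_force: [0.5, 1.0, -0.3]
width: 0.186
time_s: 6.85
tool_pos: [606.9, -167.6, 98.3]
orientation: [0.483, -0.482, -0.517, 0.517]
ft_force: [0.2, 0.7, -0.3]
width: 0.185
time_s: 7.05
tool_pos: [607.2, -165.3, 99.2]
orientation: [0.482, -0.481, -0.518, 0.518]
ft_force: [0.4, -0.2, 0.0]
width: 0.185
shift [ -1.2  -0.9 -32.9] rot [-0.04  0.    0.04] | tcp [ 607.2 -165.3   99.2] t 7.05 w 0.185 F [ 0.4 -0.2  0. ] j [-0.38  0.58 -0.06  0.93  0.   -0.45]
```

View pics/f.png

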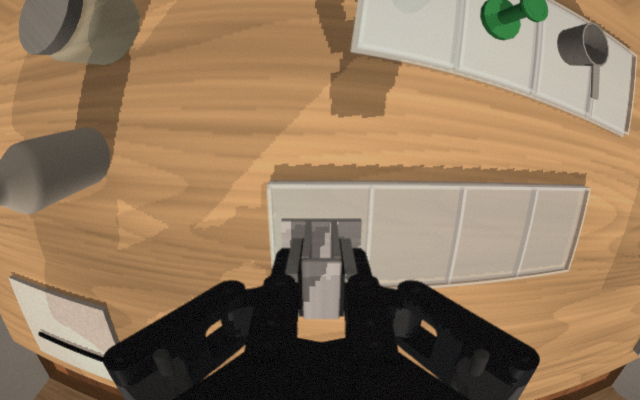

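```bash
python3 - <<'E'
from h import *
from workcell import cams
p=cams.get_image("wrist");cv2.imwrite("pics/g.png",p["img"])
cv2.imwrite("pics/g2.png",cv2.resize(p["img"][170:300,250:600],None,fx=2.2,fy=2.2,interpolation=cv2.INTER_CUBIC))
from fit import rect
P0=[631.5,-44.5,np.radians(4.1)]
for uv,X in zip([(268,184),(588,187),(569,271)],rect(P0,98,322,14)): print(atz(p,uv,14,True),X)
E
```

```text
[ 596.92 -207.76   14.  ] [np.float64(594.1364901739462), np.float64(-208.5913408241836), 14]
[574.49 109.83  14.  ] [np.float64(571.1143130988214), np.float64(112.58459127958037), 14]
[673.42 123.05  14.  ] [np.float64(668.8635098260538), np.float64(119.59134082418359), 14]
```

View pics/g2.png

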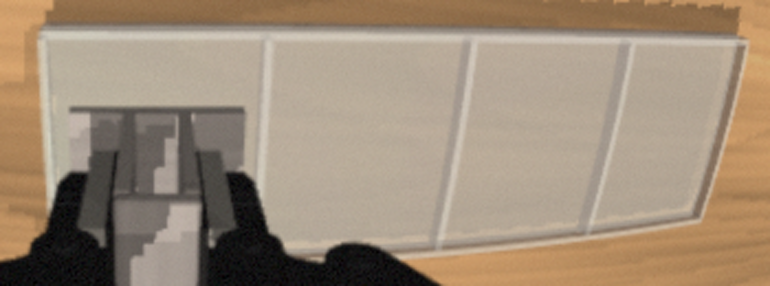

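```bash
python3 -m jog '[{"rx":0,"ry":0,"rz":0,"x":0,"y":0,"z":-20,"claw":1},{"rx":0,"ry":0,"rz":0,"x":0,"y":10,"z":-35,"claw":1},{"rx":0,"ry":0,"rz":0,"x":0,"y":40,"z":-35,"claw":1},{"rx":0,"ry":0,"rz":0,"x":0,"y":60,"z":-35,"claw":1},{"rx":0,"ry":0,"rz":0,"x":0,"y":60,"z":-35,"claw":1}]'; python3 -m jog '[{"rx":0,"ry":0,"rz":0,"x":0,"y":0,"z":0,"claw":1},{"rx":0,"ry":0,"rz":0,"x":0,"y":0,"z":0,"claw":1}]'; python3 - <<'E'
from h import *
plan([642.1,-163.2,16.5],94.1)
E
```

```text
time_s: 7.75
tool_pos: [640.4, -163.1, 36.4]
orientation: [0.484, -0.48, -0.517, 0.518]
ft_force: [-0.3, 0.1, -0.9]
width: 0.183
time_s: 7.95
tool_pos: [643.5, -164.6, 40.9]
orientation: [-0.481, 0.483, 0.518, -0.517]
ft_force: [-0.2, -0.8, -0.0]
width: 0.183
shift [ 1.5 24.4  1.3] rot [ 0.11 -0.07 -0.05] | tcp [ 643.5 -164.6   40.9] t 7.95 w 0.183 F [-0.2 -0.8 -0. ] j [-0.36  0.7  -0.01  0.86  0.   -0.43]
```

```bash
python3 -m jog '[{"rx":0,"ry":0,"rz":0,"x":0.5,"y":7,"z":0.5,"claw":1},{"rx":0,"ry":0,"rz":0,"x":1,"y":14,"z":1,"claw":1},{"rx":0,"ry":0,"rz":0,"x":1,"y":18,"z":1,"claw":1},{"rx":0,"ry":0,"rz":0,"x":1,"y":20,"z":1,"claw":1},{"rx":0,"ry":0,"rz":0,"x":1,"y":21,"z":1,"claw":1}]'; python3 -m jog '[{"rx":0,"ry":0,"rz":0,"x":0,"y":0,"z":0,"claw":1},{"rx":0,"ry":0,"rz":0,"x":0,"y":0,"z":0,"claw":1},{"rx":0,"ry":0,"rz":0,"x":0,"y":0,"z":0,"claw":1}]'; python3 - <<'E'
from h import *
plan([642.1,-163.2,15.5],94.1)
E
```

```text
time_s: 8.45
tool_pos: [641.3, -163.4, 18.0]
orientation: [0.482, -0.482, -0.517, 0.517]
ft_force: [0.6, 0.3, -0.4]
width: 0.185
time_s: 8.75
tool_pos: [641.6, -163.5, 18.6]
orientation: [-0.482, 0.482, 0.517, -0.517]
ft_force: [0.3, -0.4, 0.1]
width: 0.185
shift [ 0.3  3.1 -0.5] rot [ 0.02 -0.07 -0.01] | tcp [ 641.6 -163.5   18.6] t 8.75 w 0.185 F [ 0.3 -0.4  0.1] j [-0.36  0.72 -0.03  0.82 -0.   -0.43]
```

```bash
python3 -m jog '[{"rx":0,"ry":0,"rz":0,"x":0,"y":1,"z":0,"claw":1},{"rx":0,"ry":0,"rz":0,"x":0,"y":2,"z":0,"claw":1},{"rx":0,"ry":0,"rz":0,"x":0,"y":2.5,"z":0,"claw":1},{"rx":0,"ry":0,"rz":0,"x":0,"y":2.5,"z":0,"claw":1}]'; python3 -m jog '[{"rx":0,"ry":0,"rz":0,"x":0,"y":0.5,"z":0,"claw":1},{"rx":0,"ry":0,"rz":0,"x":0,"y":0.5,"z":0,"claw":1}]'
```

```text
time_s: 9.15
tool_pos: [641.4, -163.4, 15.7]
orientation: [0.482, -0.482, -0.517, 0.517]
ft_force: [-0.6, -0.4, -0.7]
width: 0.185
time_s: 9.35
tool_pos: [641.5, -163.5, 15.5]
orientation: [-0.482, 0.482, 0.517, -0.517]
ft_force: [-1.0, 0.5, 0.9]
width: 0.18
```

```bash
python3 -m jog '[{"rx":0,"ry":0,"rz":0,"x":0,"y":0.5,"z":0,"claw":1},{"rx":0,"ry":0,"rz":0,"x":0,"y":1,"z":0,"claw":1},{"rx":0,"ry":0,"rz":0,"x":0,"y":1,"z":0,"claw":1}]'; python3 - <<'E'
from h import *
from workcell import cams
plan([642.1,-163.2,15.5],94.1)
p=cams.get_image("wrist");cv2.imwrite("pics/i.png",p["img"])
E
```

```text
time_s: 9.65
tool_pos: [641.5, -163.5, 15.5]
orientation: [-0.482, 0.482, 0.517, -0.517]
ft_force: [-5.0, 0.8, 10.9]
width: 0.187
shift [ 0.2 -0.  -0.6] rot [ 0.02 -0.07 -0.01] | tcp [ 641.5 -163.5   15.5] t 9.65 w 0.187 F [-5.   0.8 10.9] j [-0.36  0.72 -0.04  0.81 -0.   -0.43]
```

View pics/i.png

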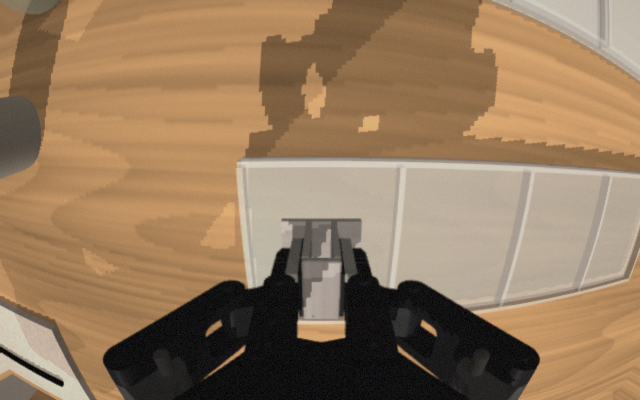

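Contact at TCP z 15.5, clip centred in its compartment (columns 245–400, clip at 321). Release.

```bash
python3 -m jog '[{"rx":0,"ry":0,"rz":0,"x":0,"y":-1,"z":0,"claw":1},{"rx":0,"ry":0,"rz":0,"x":0,"y":-1,"z":0,"claw":0.75},{"rx":0,"ry":0,"rz":0,"x":0,"y":-1,"z":0,"claw":0.6},{"rx":0,"ry":0,"rz":0,"x":0,"y":-1,"z":0,"claw":0.5},{"rx":0,"ry":0,"rz":0,"x":0,"y":-1,"z":0,"claw":0.5}]'; python3 -m jog '[{"rx":0,"ry":0,"rz":0,"x":0,"y":-10,"z":0,"claw":0.5},{"rx":0,"ry":0,"rz":0,"x":0,"y":-40,"z":0,"claw":0.5},{"rx":0,"ry":0,"rz":0,"x":0,"y":-80,"z":0,"claw":0.4},{"rx":0,"ry":0,"rz":0,"x":0,"y":-95,"z":0,"claw":0.4},{"rx":0,"ry":0,"rz":0,"x":0,"y":-95,"z":0,"claw":0.4}]'; python3 - <<'E'
from h import *
from workcell import cams
p=cams.get_image("wrist");cv2.imwrite("pics/j.png",p["img"])
plan([440.5,57,105],95)
E
```

```text
time_s: 10.2
tool_pos: [641.4, -163.4, 15.2]
orientation: [0.482, -0.482, -0.517, 0.517]
ft_force: [0.2, 0.1, -0.7]
width: 0.502
time_s: 10.7
tool_pos: [643.5, -164.2, 114.1]
orientation: [-0.48, 0.484, 0.518, -0.516]
ft_force: [-0.1, -0.2, -0.6]
width: 0.603
shift [234.4   6.3 185.9] rot [ 0.15 -0.97 -0.07] | tcp [ 642.3 -163.8  112. ] t 10.75 w 0.598 F [ 0.2 -0.   0. ] j [-0.36  0.63  0.07  1.01 -0.   -0.43]
```

View pics/j.png

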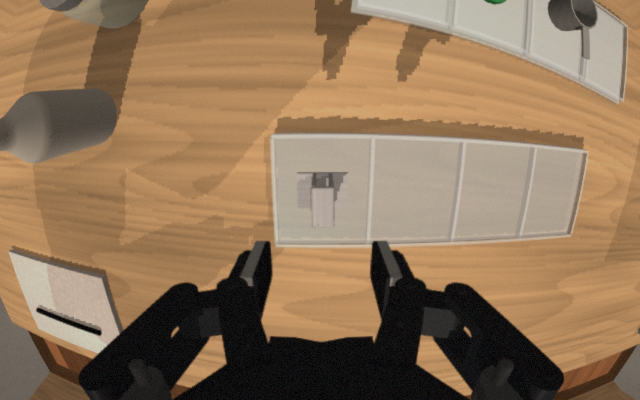

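```bash
python3 -m jog '[{"rx":0,"ry":0,"rz":0,"x":25,"y":0,"z":20,"claw":0.35},{"rx":0,"ry":0,"rz":0,"x":60,"y":0,"z":48,"claw":0.35},{"rx":0,"ry":0,"rz":0,"x":97,"y":0,"z":77,"claw":0.35},{"rx":0,"ry":0,"rz":0,"x":135,"y":0,"z":107,"claw":0.35},{"rx":0,"ry":0,"rz":0,"x":172,"y":0,"z":136,"claw":0.35}]'; python3 -m jog '[{"rx":0,"ry":0,"rz":0,"x":32,"y":0,"z":26,"claw":0.35},{"rx":0,"ry":0,"rz":0,"x":52,"y":0,"z":40,"claw":0.35},{"rx":0,"ry":-1,"rz":0,"x":62,"y":3,"z":50,"claw":0.35},{"rx":0,"ry":-1,"rz":0,"x":62,"y":5,"z":50,"claw":0.35},{"rx":0,"ry":-1,"rz":0,"x":62,"y":5,"z":50,"claw":0.35}]'; python3 -m jog '[{"rx":0,"ry":0,"rz":0,"x":0,"y":0,"z":0,"claw":0.35},{"rx":0,"ry":0,"rz":0,"x":0,"y":0,"z":0,"claw":0.35}]' ; python3 - <<'E'
from h import *
from workcell import cams,mark_of
plan([440.5,57,12],95)
p=cams.get_image("wrist");cv2.imwrite("pics/k.png",p["img"])
for m in mark_of(p,"scoop")[:2]: print(m["score"],m["centre"],atz(p,m["centre"],6,True))
E
```

```text
time_s: 11.25
tool_pos: [491.1, -0.1, 109.2]
orientation: [0.483, -0.482, -0.517, 0.518]
ft_force: [-0.0, 1.1, 0.0]
width: 0.649
time_s: 11.75
tool_pos: [439.9, 56.5, 104.8]
orientation: [0.478, -0.478, -0.521, 0.522]
ft_force: [0.8, -0.1, -0.6]
width: 0.652
time_s: 11.95
tool_pos: [440.3, 56.2, 105.2]
orientation: [-0.478, 0.478, 0.521, -0.521]
ft_force: [-0.6, -0.4, 0.8]
width: 0.652
shift [ 0.8 93.2 -0.3] rot [ 0.01 -0.04 -0.01] | tcp [440.3  56.2 105.2] t 11.95 w 0.652 F [-0.6 -0.4  0.8] j [-0.04  0.26 -0.56  0.75 -0.   -0.12]
0.77 [324.6, 198.7] [443.11785015  58.87123326   6.        ]
```

View pics/k.png

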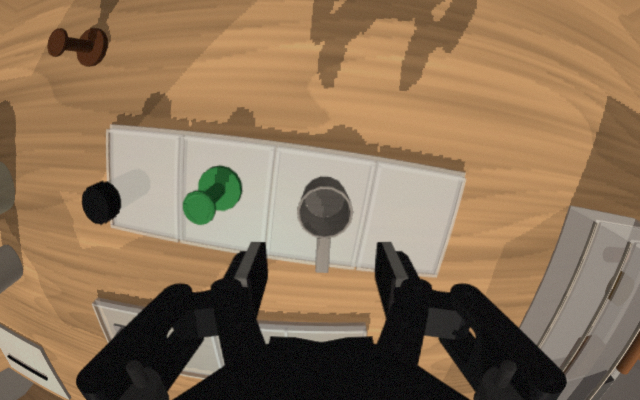

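```bash
python3 -m jog '[{"rx":0,"ry":0,"rz":0,"x":1,"y":25,"z":0,"claw":0.35},{"rx":0,"ry":0,"rz":0,"x":1.8,"y":55,"z":-0.5,"claw":0.35},{"rx":0,"ry":0,"rz":0,"x":1.8,"y":82,"z":-0.7,"claw":0.35},{"rx":0,"ry":0,"rz":0,"x":1.8,"y":93,"z":-0.7,"claw":0.35},{"rx":0,"ry":0,"rz":0,"x":1.8,"y":93,"z":-0.7,"claw":0.35}]'; python3 -m jog '[{"rx":0,"ry":0,"rz":0,"x":0,"y":0,"z":0,"claw":0.4},{"rx":0,"ry":0,"rz":0,"x":0,"y":0,"z":0,"claw":0.5},{"rx":0,"ry":0,"rz":0,"x":0,"y":0,"z":0,"claw":0.7},{"rx":0,"ry":0,"rz":0,"x":0,"y":0,"z":0,"claw":0.7},{"rx":0,"ry":0,"rz":0,"x":0,"y":0,"z":0,"claw":0.7}]' 30; python3 - <<'E'
from h import *
from workcell import cams
p=cams.get_image("wrist");cv2.imwrite("pics/l.png",p["img"])
plan([440.5,57,100],95)
E
```

```text
time_s: 12.55
tool_pos: [439.4, 58.6, 11.5]
orientation: [0.478, -0.477, -0.521, 0.522]
ft_force: [-0.1, 0.2, -0.1]
width: 0.648
time_s: 13.05
tool_pos: [441.0, 58.8, 13.6]
orientation: [-0.477, 0.478, 0.522, -0.521]
ft_force: [-1.7, 0.9, 7.0]
width: 0.455
shift [ -1.8 -86.4   0.5] rot [ 0.13  0.04 -0.01] | tcp [441.   58.8  13.6] t 13.1 w 0.453 F [-1.4 -0.2  8.1] j [-0.03  0.4  -0.67  0.5   0.   -0.12]
```

View pics/l.png

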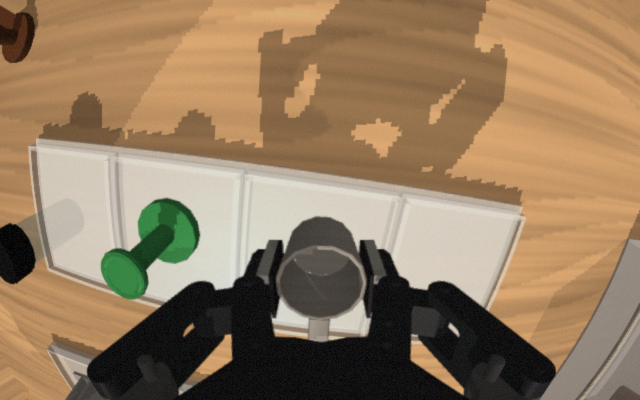

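```bash
python3 -m jog '[{"rx":0,"ry":0,"rz":0,"x":0,"y":-8,"z":0,"claw":0.7},{"rx":0,"ry":0,"rz":0,"x":0,"y":-30,"z":0,"claw":0.7},{"rx":0,"ry":0,"rz":0,"x":0,"y":-60,"z":0,"claw":0.7},{"rx":0,"ry":0,"rz":0,"x":0,"y":-80,"z":0,"claw":0.7},{"rx":0,"ry":0,"rz":0,"x":0,"y":-85,"z":0,"claw":0.7}]'; python3 -m jog '[{"rx":0,"ry":0,"rz":0,"x":0,"y":0,"z":0,"claw":0.7},{"rx":0,"ry":0,"rz":0,"x":0,"y":0,"z":0,"claw":0.7}]';python3 - <<'E'
from h import *
from workcell import cams
p=cams.get_image("wrist");cv2.imwrite("pics/m.png",p["img"])
plan([636.4,-83.4,95],94.1)
E
```

```text
time_s: 13.6
tool_pos: [441.7, 58.7, 100.1]
orientation: [-0.476, 0.479, 0.522, -0.52]
ft_force: [0.4, -0.4, -1.5]
width: 0.456
time_s: 13.8
tool_pos: [439.5, 58.8, 96.8]
orientation: [0.478, -0.477, -0.521, 0.522]
ft_force: [-0.6, -0.4, -0.4]
width: 0.456
shift [-158.9    1.3 -183.8] rot [-0.08  0.93  0.01] | tcp [439.3  58.8  96.5] t 13.85 w 0.458 F [-0.3 -1.2 -0.7] j [-0.03  0.27 -0.57  0.73  0.   -0.12]
```

View pics/m.png

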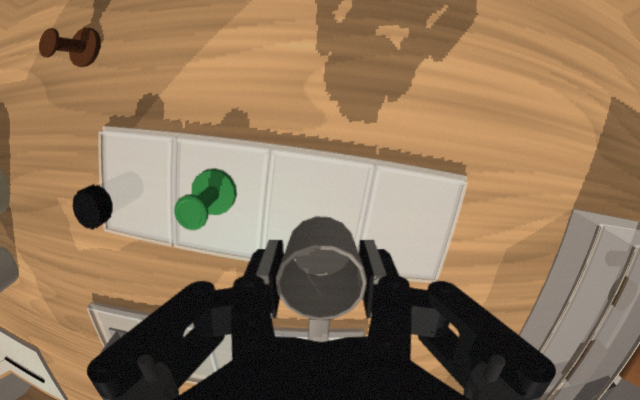

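Scoop held upright. Carry it to its compartment.

```bash
python3 -m jog '[{"rx":0,"ry":0,"rz":0,"x":-15,"y":0,"z":-17,"claw":0.7},{"rx":0,"ry":0,"rz":0,"x":-40,"y":0,"z":-46,"claw":0.7},{"rx":0,"ry":0,"rz":0,"x":-65,"y":0,"z":-77,"claw":0.7},{"rx":0,"ry":0,"rz":0,"x":-90,"y":0,"z":-106,"claw":0.7},{"rx":0,"ry":0,"rz":0,"x":-115,"y":0,"z":-135,"claw":0.7}]'; python3 -m jog '[{"rx":0,"ry":0,"rz":0,"x":-20,"y":0,"z":-24,"claw":0.7},{"rx":0,"ry":1,"rz":0,"x":-35,"y":0,"z":-40,"claw":0.7},{"rx":0,"ry":1,"rz":0,"x":-44,"y":0,"z":-49,"claw":0.7},{"rx":0,"ry":1,"rz":0,"x":-44,"y":0,"z":-49,"claw":0.7},{"rx":0,"ry":1,"rz":0,"x":-44,"y":0,"z":-49,"claw":0.7}]';python3 -m jog '[{"rx":0,"ry":0,"rz":0,"x":0,"y":10,"z":0,"claw":0.7},{"rx":0,"ry":0,"rz":0,"x":0,"y":35,"z":0,"claw":0.7},{"rx":0,"ry":0,"rz":0,"x":0,"y":52,"z":0,"claw":0.7},{"rx":0,"ry":0,"rz":0,"x":0,"y":58,"z":0,"claw":0.7},{"rx":0,"ry":0,"rz":0,"x":0,"y":60,"z":0,"claw":0.7}]';python3 -m jog '[{"rx":0,"ry":0,"rz":0,"x":0,"y":0,"z":0,"claw":0.7},{"rx":0,"ry":0,"rz":0,"x":0,"y":0,"z":0,"claw":0.7}]'; python3 - <<'E'
from h import *
from workcell import cams
p=cams.get_image("wrist");cv2.imwrite("pics/n.png",p["img"])
plan([636.4,-83.4,13.6],94.1)
E
```

```text
time_s: 14.35
tool_pos: [584.9, -44.8, 95.9]
orientation: [0.478, -0.477, -0.521, 0.522]
ft_force: [-0.1, 0.2, 0.2]
width: 0.456
time_s: 14.85
tool_pos: [636.1, -83.1, 96.0]
orientation: [0.483, -0.481, -0.517, 0.518]
ft_force: [-0.2, -0.4, -0.6]
width: 0.456
time_s: 15.35
tool_pos: [636.2, -82.9, 36.5]
orientation: [0.483, -0.481, -0.517, 0.518]
ft_force: [0.2, 0.8, -0.7]
width: 0.456
time_s: 15.55
tool_pos: [637.8, -83.6, 38.3]
orientation: [-0.482, 0.483, 0.518, -0.517]
ft_force: [0.5, 0.5, -0.4]
width: 0.455
shift [ 0.3 24.7  1.5] rot [ 0.08 -0.07 -0.02] | tcp [637.9 -83.6  38.3] t 15.6 w 0.453 F [ 0.   0.1 -1.2] j [-0.24  0.66 -0.08  0.82  0.   -0.31]
```

View pics/n.png

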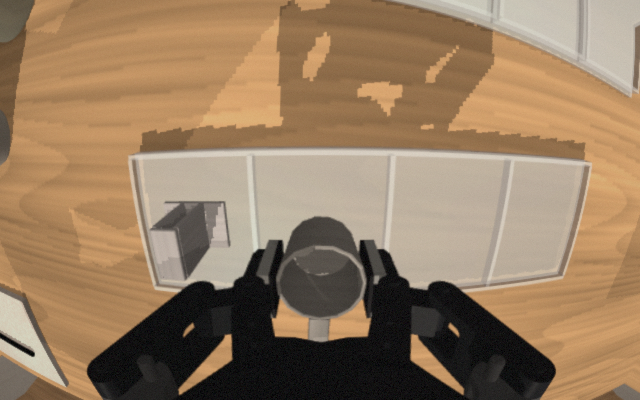

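```bash
python3 -m jog '[{"rx":0,"ry":0,"rz":0,"x":0,"y":7,"z":0.5,"claw":0.7},{"rx":0,"ry":0,"rz":0,"x":0,"y":14,"z":1,"claw":0.7},{"rx":0,"ry":0,"rz":0,"x":0,"y":19,"z":1,"claw":0.7},{"rx":0,"ry":0,"rz":0,"x":0,"y":22,"z":1,"claw":0.7},{"rx":0,"ry":0,"rz":0,"x":0,"y":23,"z":1,"claw":0.7}]';python3 -m jog '[{"rx":0,"ry":0,"rz":0,"x":0,"y":0,"z":0,"claw":0.7},{"rx":0,"ry":0,"rz":0,"x":0,"y":0,"z":0,"claw":0.7}]';python3 -m jog '[{"rx":0,"ry":0,"rz":0,"x":0,"y":0.5,"z":0,"claw":0.7},{"rx":0,"ry":0,"rz":0,"x":0,"y":1,"z":0,"claw":0.7},{"rx":0,"ry":0,"rz":0,"x":0,"y":1,"z":0,"claw":0.7}]'
```

```text
time_s: 16.1
tool_pos: [635.8, -83.5, 13.8]
orientation: [0.482, -0.482, -0.517, 0.517]
ft_force: [-3.2, 0.2, 4.5]
width: 0.454
time_s: 16.3
tool_pos: [636.5, -83.6, 14.5]
orientation: [-0.482, 0.482, 0.517, -0.517]
ft_force: [-0.2, -0.1, -0.9]
width: 0.454
time_s: 16.6
tool_pos: [636.4, -83.6, 13.8]
orientation: [-0.482, 0.482, 0.517, -0.517]
ft_force: [-1.1, -0.1, 3.9]
width: 0.453
```

```bash
python3 -m jog '[{"rx":0,"ry":0,"rz":0,"x":0,"y":0,"z":0,"claw":0.5},{"rx":0,"ry":0,"rz":0,"x":0,"y":0,"z":0,"claw":0.42},{"rx":0,"ry":0,"rz":0,"x":0,"y":0,"z":0,"claw":0.35},{"rx":0,"ry":0,"rz":0,"x":0,"y":0,"z":0,"claw":0.35}]';  python3 -m jog '[{"rx":0,"ry":0,"rz":0,"x":0,"y":-10,"z":0,"claw":0.35},{"rx":0,"ry":0,"rz":0,"x":0,"y":-40,"z":0,"claw":0.35},{"rx":0,"ry":0,"rz":0,"x":0,"y":-75,"z":0,"claw":0.45},{"rx":0,"ry":0,"rz":0,"x":0,"y":-95,"z":0,"claw":0.45},{"rx":0,"ry":0,"rz":0,"x":0,"y":-100,"z":0,"claw":0.45}]'; python3 - <<'E'
from h import *
from workcell import cams
p=cams.get_image("wrist");cv2.imwrite("pics/o.png",p["img"])
plan([439,-29,115],94.1)
E
```

```text
time_s: 17.0
tool_pos: [636.3, -83.6, 13.3]
orientation: [0.482, -0.482, -0.517, 0.517]
ft_force: [0.0, 0.1, -0.4]
width: 0.646
time_s: 17.5
tool_pos: [638.0, -84.0, 116.9]
orientation: [-0.481, 0.484, 0.518, -0.516]
ft_force: [-0.0, 0.1, -0.7]
width: 0.553
shift [ 68.7   0.2 194.2] rot [ 0.21 -0.07 -0.07] | tcp [637.6 -83.9 116. ] t 17.55 w 0.553 F [0.1 0.3 0.8] j [-0.24  0.59  0.    0.98  0.   -0.31]
```

View pics/o.png

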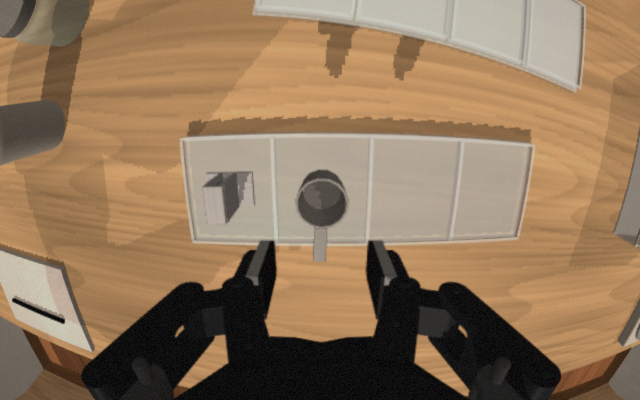

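Scoop stands centred (322,195). Now the anchor.

```bash
python3 -m jog '[{"rx":0,"ry":0,"rz":0,"x":10,"y":0,"z":25,"claw":0.45},{"rx":0,"ry":0,"rz":0,"x":24,"y":0,"z":68,"claw":0.45},{"rx":0,"ry":0,"rz":0,"x":40,"y":0,"z":112,"claw":0.45},{"rx":0,"ry":0,"rz":0,"x":55,"y":0,"z":155,"claw":0.45},{"rx":0,"ry":0,"rz":0,"x":65,"y":0,"z":185,"claw":0.45}]'; python3 -m jog '[{"rx":0,"ry":0,"rz":0,"x":4,"y":0,"z":9,"claw":0.45},{"rx":0,"ry":0,"rz":0,"x":4,"y":0,"z":9,"claw":0.45},{"rx":0,"ry":0,"rz":0,"x":4,"y":0,"z":9,"claw":0.45},{"rx":0,"ry":0,"rz":0,"x":4,"y":0,"z":9,"claw":0.45}]'; python3 - <<'E'
from h import *
from workcell import cams,mark_of
p=cams.get_image("wrist");cv2.imwrite("pics/p.png",p["img"])
plan([439,-29,19],94.1)
for m in mark_of(p,"anchor")[:2]: print(m["score"],m["centre"],atz(p,m["centre"],6,True))
E
```

```text
time_s: 18.05
tool_pos: [443.0, -30.6, 112.1]
orientation: [0.483, -0.481, -0.517, 0.518]
ft_force: [0.3, 0.1, 0.4]
width: 0.551
time_s: 18.45
tool_pos: [439.3, -28.8, 113.3]
orientation: [-0.482, 0.482, 0.517, -0.517]
ft_force: [0.2, 0.4, 0.8]
width: 0.551
shift [-0.2 94.2  0.1] rot [ 0.03 -0.09 -0.01] | tcp [439.1 -28.7 113.2] t 18.5 w 0.551 F [ 0.8  0.6 -0.3] j [-0.23  0.24 -0.56  0.77 -0.   -0.3 ]
0.6 [319.1, 195.4] [442.22445499 -30.75002192   6.        ]
0.6 [167.3, 44.7] [ 315.37244283 -170.72256448    6.        ]
```

View pics/p.png

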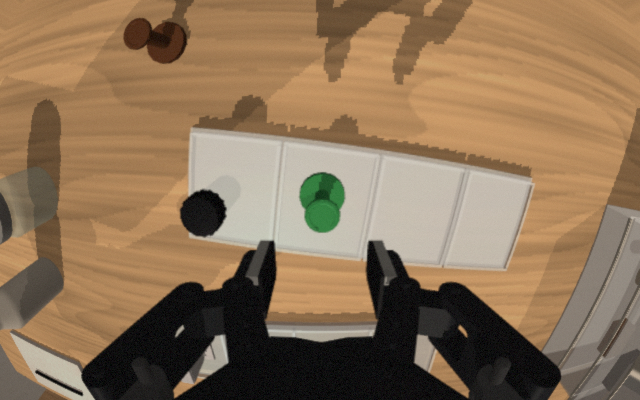

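```bash
python3 -m jog '[{"rx":0,"ry":0,"rz":0,"x":0,"y":25,"z":0,"claw":0.45},{"rx":0,"ry":0,"rz":0,"x":0,"y":55,"z":-0.5,"claw":0.45},{"rx":0,"ry":0,"rz":0,"x":0,"y":82,"z":-0.7,"claw":0.45},{"rx":0,"ry":0,"rz":0,"x":0,"y":93,"z":-0.7,"claw":0.45},{"rx":0,"ry":0,"rz":0,"x":0,"y":93,"z":-0.7,"claw":0.45}]'; python3 -m jog '[{"rx":0,"ry":0,"rz":0,"x":0,"y":0,"z":0,"claw":0.55},{"rx":0,"ry":0,"rz":0,"x":0,"y":0,"z":0,"claw":0.7},{"rx":0,"ry":0,"rz":0,"x":0,"y":0,"z":0,"claw":0.85},{"rx":0,"ry":0,"rz":0,"x":0,"y":0,"z":0,"claw":1},{"rx":0,"ry":0,"rz":0,"x":0,"y":0,"z":0,"claw":1}]' 30; python3 - <<'E'
from h import *
from workcell import cams
p=cams.get_image("wrist");cv2.imwrite("pics/q.png",p["img"])
plan([440.5,57,100],95)
E
```

```text
time_s: 19.05
tool_pos: [437.7, -28.2, 18.8]
orientation: [0.483, -0.481, -0.517, 0.518]
ft_force: [0.2, 0.6, 0.5]
width: 0.555
time_s: 19.55
tool_pos: [439.5, -28.4, 21.1]
orientation: [-0.482, 0.483, 0.518, -0.517]
ft_force: [-0.3, 1.5, 5.7]
width: 0.254
shift [ 85.1 -79.   -7.2] rot [ 0.1  -0.97 -0.02] | tcp [439.4 -28.4  21. ] t 19.6 w 0.249 F [0.4 1.2 6.2] j [-0.23  0.38 -0.67  0.51  0.   -0.3 ]
```

View pics/q.png

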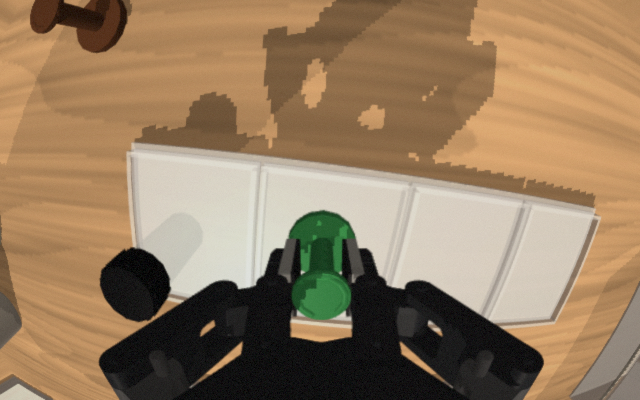

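```bash
python3 -m jog '[{"rx":0,"ry":0,"rz":0,"x":0,"y":0,"z":0,"claw":1},{"rx":0,"ry":0,"rz":0,"x":0,"y":0,"z":0,"claw":1}]'; python3 - <<'E'
from h import *
from workcell import cams
p=cams.get_image("wrist")
cv2.imwrite("pics/r.png",cv2.resize(p["img"][190:350,230:420],None,fx=4,fy=3.7,interpolation=cv2.INTER_CUBIC))
E
```

```text
time_s: 19.8
tool_pos: [439.4, -28.4, 21.0]
orientation: [-0.482, 0.483, 0.518, -0.517]
ft_force: [-0.1, 0.4, 6.5]
width: 0.251
```

View pics/r.png

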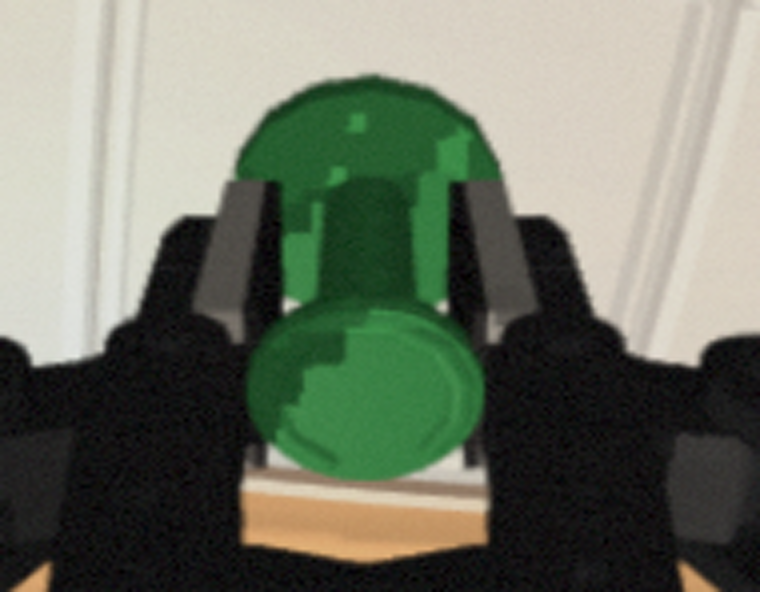

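The opening of 21 mm shows the fingers' upper part has closed on the head rather than the pads on the stem. I'll regrip with the pads at the head.

```bash
python3 -m jog '[{"rx":0,"ry":0,"rz":0,"x":0,"y":0,"z":0,"claw":0.7},{"rx":0,"ry":0,"rz":0,"x":0,"y":0,"z":0,"claw":0.55},{"rx":0,"ry":0,"rz":0,"x":0,"y":-6,"z":0,"claw":0.5},{"rx":0,"ry":0,"rz":0,"x":0,"y":-14,"z":0,"claw":0.5},{"rx":0,"ry":0,"rz":0,"x":0,"y":-18,"z":0,"claw":0.5}]'; python3 -m jog '[{"rx":0,"ry":0,"rz":0,"x":0,"y":0,"z":0,"claw":0.5},{"rx":0,"ry":0,"rz":0,"x":0,"y":0,"z":0,"claw":0.6},{"rx":0,"ry":0,"rz":0,"x":0,"y":0,"z":0,"claw":0.7},{"rx":0,"ry":0,"rz":0,"x":0,"y":0,"z":0,"claw":0.9},{"rx":0,"ry":0,"rz":0,"x":0,"y":0,"z":0,"claw":0.9}]' 30;  python3 -m jog '[{"rx":0,"ry":0,"rz":0,"x":0,"y":0,"z":0,"claw":0.9},{"rx":0,"ry":0,"rz":0,"x":0,"y":0,"z":0,"claw":0.9}]'; python3 - <<'E'
from h import *
from workcell import cams
p=cams.get_image("wrist")
cv2.imwrite("pics/s.png",cv2.resize(p["img"][170:350,210:430],None,fx=3.5,fy=3.3,interpolation=cv2.INTER_CUBIC))
plan([439,-29,100],94)
E
```

```text
time_s: 20.35
tool_pos: [439.0, -28.4, 39.3]
orientation: [-0.482, 0.482, 0.517, -0.517]
ft_force: [0.2, -0.6, 0.2]
width: 0.503
time_s: 20.85
tool_pos: [438.5, -28.3, 38.3]
orientation: [-0.482, 0.482, 0.517, -0.517]
ft_force: [-1.3, 0.4, 4.3]
width: 0.255
time_s: 21.05
tool_pos: [438.5, -28.2, 38.3]
orientation: [0.482, -0.482, -0.517, 0.517]
ft_force: [-0.8, 0.8, 2.6]
width: 0.257
shift [ -0.7 -61.7  -0.4] rot [-0.01  0.03  0.  ] | tcp [438.5 -28.3  38.3] t 21.1 w 0.256 F [-0.4  1.6  3.7] j [-0.23  0.35 -0.65  0.56  0.   -0.3 ]
```

View pics/s.png

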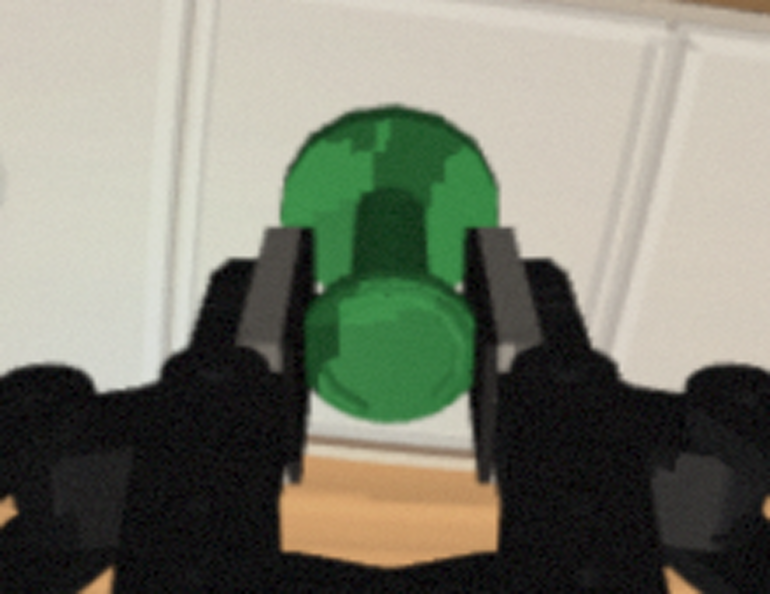

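Pads now hold the head properly. Lift.

```bash
python3 -m jog '[{"rx":0,"ry":0,"rz":0,"x":0,"y":-5,"z":0,"claw":0.9},{"rx":0,"ry":0,"rz":0,"x":0,"y":-20,"z":0,"claw":0.9},{"rx":0,"ry":0,"rz":0,"x":0,"y":-45,"z":0,"claw":0.9},{"rx":0,"ry":0,"rz":0,"x":0,"y":-60,"z":0,"claw":0.9},{"rx":0,"ry":0,"rz":0,"x":0,"y":-65,"z":0,"claw":0.9}]'; python3 -m jog '[{"rx":0,"ry":0,"rz":0,"x":0,"y":0,"z":0,"claw":0.9},{"rx":0,"ry":0,"rz":0,"x":0,"y":0,"z":0,"claw":0.9}]';python3 - <<'E'
from h import *
from workcell import cams
for n in ["wrist","side"]:
    p=cams.get_image(n);cv2.imwrite(f"pics/t_{n}.png",p["img"])
plan([630.6,-3.6,100],94.1)
E
```

```text
time_s: 21.6
tool_pos: [439.6, -28.6, 104.9]
orientation: [-0.481, 0.483, 0.518, -0.517]
ft_force: [0.1, -0.0, -0.7]
width: 0.256
time_s: 21.8
tool_pos: [438.2, -28.2, 102.8]
orientation: [0.482, -0.482, -0.517, 0.517]
ft_force: [-0.7, -0.5, -0.3]
width: 0.252
shift [  11.     2.3 -193.9] rot [-0.08 -0.08  0.03] | tcp [437.9 -28.2 102.6] t 21.9 w 0.253 F [ 0.5 -0.4 -1. ] j [-0.23  0.26 -0.58  0.74  0.   -0.3 ]
```

View pics/t_wrist.png

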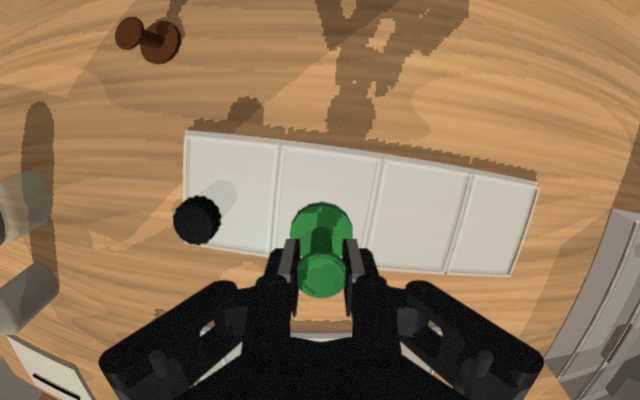

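View pics/t_side.png

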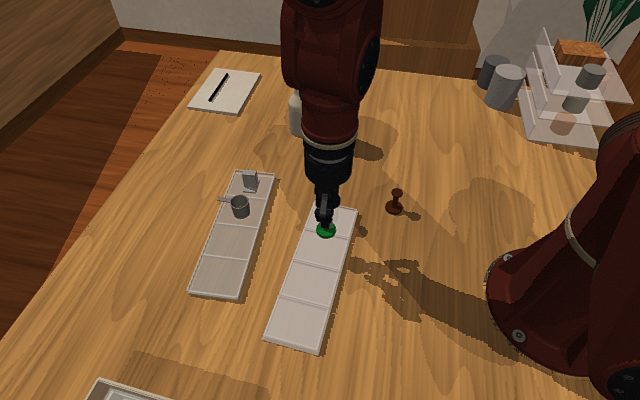

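```bash
python3 -m jog '[{"rx":0,"ry":0,"rz":0,"x":1,"y":0,"z":-15,"claw":0.9},{"rx":0,"ry":0,"rz":0,"x":3,"y":0,"z":-45,"claw":0.9},{"rx":0,"ry":0,"rz":0,"x":5,"y":0,"z":-85,"claw":0.9},{"rx":0,"ry":0,"rz":0,"x":8,"y":0,"z":-125,"claw":0.9},{"rx":0,"ry":0,"rz":0,"x":10,"y":0,"z":-160,"claw":0.9}]'; python3 -m jog '[{"rx":0,"ry":0,"rz":0,"x":1,"y":0,"z":-20,"claw":0.9},{"rx":0,"ry":0,"rz":0,"x":1,"y":0,"z":-30,"claw":0.9},{"rx":0,"ry":0,"rz":0,"x":1,"y":0,"z":-33,"claw":0.9},{"rx":0,"ry":0,"rz":0,"x":1,"y":5,"z":-33,"claw":0.9},{"rx":0,"ry":0,"rz":0,"x":1,"y":15,"z":-33,"claw":0.9}]';python3 -m jog '[{"rx":0,"ry":0,"rz":0,"x":0,"y":10,"z":0,"claw":0.9},{"rx":0,"ry":0,"rz":0,"x":0,"y":20,"z":0,"claw":0.9},{"rx":0,"ry":0,"rz":0,"x":0,"y":28,"z":0,"claw":0.9},{"rx":0,"ry":0,"rz":0,"x":0,"y":30,"z":0,"claw":0.9},{"rx":0,"ry":0,"rz":0,"x":0,"y":30,"z":0,"claw":0.9}]'; python3 - <<'E'
from h import *
from workcell import cams
p=cams.get_image("wrist");cv2.imwrite("pics/u.png",p["img"])
plan([630.6,-3.6,38.3],94.1)
E
```

```text
time_s: 22.4
tool_pos: [598.9, -6.7, 102.4]
orientation: [0.482, -0.482, -0.517, 0.517]
ft_force: [-0.1, -0.0, -0.3]
width: 0.254
time_s: 22.9
tool_pos: [630.0, -3.9, 88.0]
orientation: [-0.482, 0.482, 0.517, -0.517]
ft_force: [-0.3, -0.2, -0.8]
width: 0.254
time_s: 23.4
tool_pos: [630.0, -3.8, 57.9]
orientation: [0.482, -0.482, -0.517, 0.517]
ft_force: [-0.1, 0.0, -0.1]
width: 0.254
shift [ 0.2 20.1 -0.2] rot [ 0.   -0.08  0.  ] | tcp [630.4  -3.8  58.4] t 23.45 w 0.254 F [ 0.1  0.  -0.3] j [-0.12  0.62 -0.1   0.85  0.   -0.19]
```

View pics/u.png

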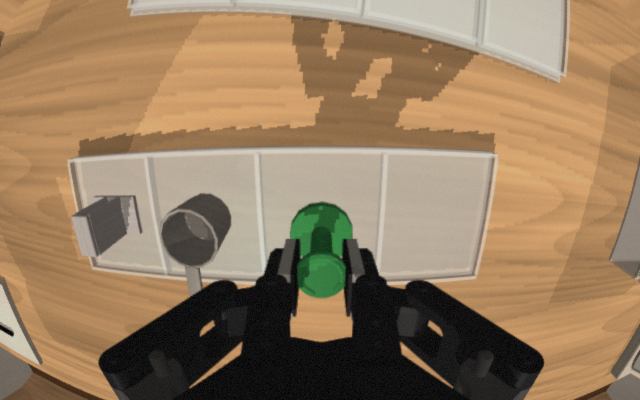

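```bash
python3 -m jog '[{"rx":0,"ry":0,"rz":0,"x":0,"y":6,"z":0,"claw":0.9},{"rx":0,"ry":0,"rz":0,"x":0,"y":12,"z":0,"claw":0.9},{"rx":0,"ry":0,"rz":0,"x":0,"y":16,"z":0,"claw":0.9},{"rx":0,"ry":0,"rz":0,"x":0,"y":18,"z":0,"claw":0.9},{"rx":0,"ry":0,"rz":0,"x":0,"y":18.5,"z":0,"claw":0.9}]';python3 -m jog '[{"rx":0,"ry":0,"rz":0,"x":0,"y":0.3,"z":0,"claw":0.9},{"rx":0,"ry":0,"rz":0,"x":0,"y":0.6,"z":0,"claw":0.9}]';python3 -m jog '[{"rx":0,"ry":0,"rz":0,"x":0,"y":0.5,"z":0,"claw":0.9},{"rx":0,"ry":0,"rz":0,"x":0,"y":1,"z":0,"claw":0.9},{"rx":0,"ry":0,"rz":0,"x":0,"y":1,"z":0,"claw":0.9}]'
```

```text
time_s: 23.95
tool_pos: [630.1, -3.8, 39.5]
orientation: [0.482, -0.482, -0.517, 0.517]
ft_force: [0.9, 0.7, -1.1]
width: 0.253
time_s: 24.15
tool_pos: [630.5, -3.8, 39.4]
orientation: [-0.482, 0.482, 0.517, -0.517]
ft_force: [-0.6, 0.5, -0.6]
width: 0.251
time_s: 24.45
tool_pos: [630.5, -3.8, 38.4]
orientation: [-0.482, 0.482, 0.517, -0.517]
ft_force: [0.2, 0.2, 0.9]
width: 0.252
```

```bash
python3 -m jog '[{"rx":0,"ry":0,"rz":0,"x":0,"y":0.5,"z":0,"claw":0.9},{"rx":0,"ry":0,"rz":0,"x":0,"y":0.7,"z":0,"claw":0.9},{"rx":0,"ry":0,"rz":0,"x":0,"y":0.7,"z":0,"claw":0.9}]'; python3 -m jog '[{"rx":0,"ry":0,"rz":0,"x":0,"y":0,"z":0,"claw":0.72},{"rx":0,"ry":0,"rz":0,"x":0,"y":0,"z":0,"claw":0.65},{"rx":0,"ry":0,"rz":0,"x":0,"y":0,"z":0,"claw":0.5},{"rx":0,"ry":0,"rz":0,"x":0,"y":0,"z":0,"claw":0.45}]';  python3 -m jog '[{"rx":0,"ry":0,"rz":0,"x":0,"y":-10,"z":0,"claw":0.45},{"rx":0,"ry":0,"rz":0,"x":0,"y":-35,"z":0,"claw":0.45},{"rx":0,"ry":0,"rz":0,"x":0,"y":-65,"z":0,"claw":0.45},{"rx":0,"ry":0,"rz":0,"x":0,"y":-75,"z":0,"claw":0.45},{"rx":0,"ry":0,"rz":0,"x":0,"y":-80,"z":0,"claw":0.45}]'; python3 - <<'E'
from h import *
from workcell import cams
p=cams.get_image("wrist");cv2.imwrite("pics/v.png",p["img"])
plan([441,-111.7,117],94.1)
E
```

```text
time_s: 24.75
tool_pos: [630.7, -3.8, 38.3]
orientation: [-0.482, 0.482, 0.517, -0.517]
ft_force: [-2.2, 0.8, 7.6]
width: 0.256
time_s: 25.15
tool_pos: [630.2, -3.8, 37.4]
orientation: [0.482, -0.482, -0.517, 0.517]
ft_force: [0.7, 0.2, 0.4]
width: 0.545
time_s: 25.65
tool_pos: [631.2, -3.9, 119.2]
orientation: [-0.481, 0.483, 0.518, -0.517]
ft_force: [0.3, 1.3, -0.5]
width: 0.548
shift [-94.2   1.6 197. ] rot [ 0.1  -0.07 -0.02] | tcp [630.9  -3.9 118.9] t 25.7 w 0.552 F [ 0.  -0.1  0.2] j [-0.12  0.57 -0.03  0.98  0.   -0.19]
```

View pics/v.png

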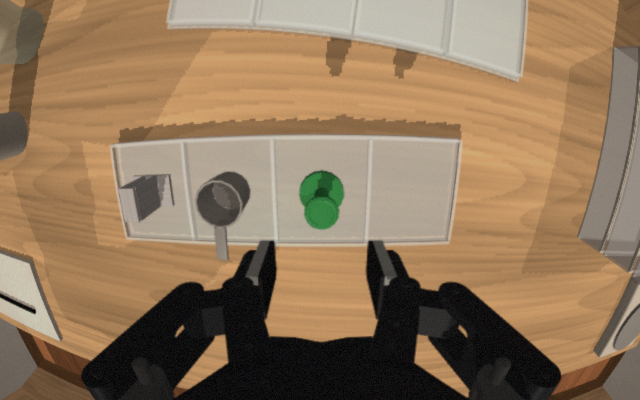

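Anchor is standing and centred. Now the vial; I'll grip it at the cap with TCP z ≈ 45.

```bash
python3 -m jog '[{"rx":0,"ry":0,"rz":0,"x":-10,"y":0,"z":22,"claw":0.45},{"rx":0,"ry":0,"rz":0,"x":-30,"y":0,"z":62,"claw":0.45},{"rx":0,"ry":0,"rz":0,"x":-50,"y":0,"z":104,"claw":0.45},{"rx":0,"ry":0,"rz":0,"x":-70,"y":0,"z":146,"claw":0.45},{"rx":0,"ry":0,"rz":0,"x":-85,"y":0,"z":178,"claw":0.45}]'; python3 -m jog '[{"rx":0,"ry":0,"rz":0,"x":-7,"y":0,"z":15,"claw":0.45},{"rx":0,"ry":0,"rz":0,"x":-9,"y":0,"z":19,"claw":0.45},{"rx":0,"ry":0,"rz":0,"x":-9,"y":0,"z":19,"claw":0.45},{"rx":0,"ry":0,"rz":0,"x":-9,"y":0,"z":19,"claw":0.45},{"rx":0,"ry":0,"rz":0,"x":-9,"y":0,"z":19,"claw":0.45}]'; python3 - <<'E'
from h import *
from workcell import cams,mark_of
p=cams.get_image("wrist");cv2.imwrite("pics/w.png",p["img"])
plan([440.5,-111.5,45],94.1)
for m in mark_of(p,"vial")[:2]: print(m["score"],m["centre"],atz(p,m["centre"],6,True))
E
```

```text
time_s: 26.2
tool_pos: [455.4, -101.3, 116.4]
orientation: [0.483, -0.481, -0.517, 0.518]
ft_force: [0.2, -1.1, 0.8]
width: 0.552
time_s: 26.7
tool_pos: [441.2, -111.0, 117.3]
orientation: [-0.482, 0.482, 0.518, -0.517]
ft_force: [-0.3, -0.4, -0.7]
width: 0.551
shift [-0.5 72.4  0.6] rot [ 0.   -0.02  0.01] | tcp [ 441.1 -111.   117.4] t 26.75 w 0.549 F [ 0.8 -0.5  0. ] j [-0.41  0.26 -0.52  0.79  0.   -0.48]
0.75 [317.8, 192.1] [ 442.40658049 -114.17424751    6.        ]
```

View pics/w.png

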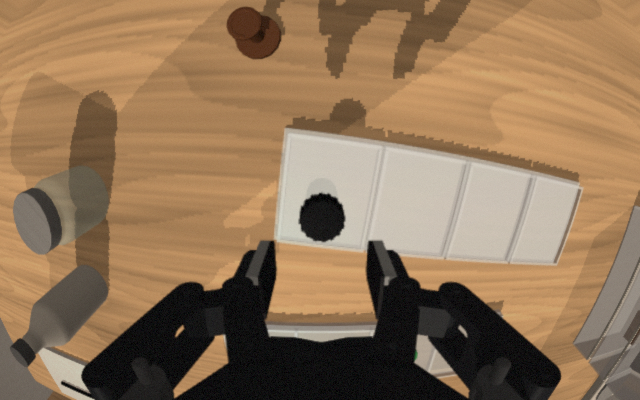

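```bash
python3 -m jog '[{"rx":0,"ry":0,"rz":0,"x":0,"y":20,"z":0,"claw":0.45},{"rx":0,"ry":0,"rz":0,"x":0,"y":45,"z":0,"claw":0.45},{"rx":0,"ry":0,"rz":0,"x":0,"y":63,"z":0,"claw":0.45},{"rx":0,"ry":0,"rz":0,"x":0,"y":71,"z":0,"claw":0.45},{"rx":0,"ry":0,"rz":0,"x":0,"y":73,"z":0,"claw":0.45}]'; python3 -m jog '[{"rx":0,"ry":0,"rz":0,"x":0,"y":0,"z":0,"claw":0.45},{"rx":0,"ry":0,"rz":0,"x":0,"y":0,"z":0,"claw":0.45}]'; python3 -m jog '[{"rx":0,"ry":0,"rz":0,"x":0,"y":0,"z":0,"claw":0.52},{"rx":0,"ry":0,"rz":0,"x":0,"y":0,"z":0,"claw":0.58},{"rx":0,"ry":0,"rz":0,"x":0,"y":0,"z":0,"claw":0.62},{"rx":0,"ry":0,"rz":0,"x":0,"y":0,"z":0,"claw":0.7},{"rx":0,"ry":0,"rz":0,"x":0,"y":0,"z":0,"claw":0.8}]' 30; python3 -m jog '[{"rx":0,"ry":0,"rz":0,"x":0,"y":0,"z":0,"claw":0.8},{"rx":0,"ry":0,"rz":0,"x":0,"y":0,"z":0,"claw":0.8}]' 30; python3 - <<'E'
from h import *
from workcell import cams
p=cams.get_image("wrist");cv2.imwrite("pics/x.png",p["img"])
plan([440.5,-111.5,115],94.1)
E
```

```text
time_s: 27.3
tool_pos: [440.1, -111.0, 43.9]
orientation: [0.483, -0.482, -0.517, 0.518]
ft_force: [-0.6, 0.2, -0.1]
width: 0.546
time_s: 27.5
tool_pos: [441.1, -111.6, 45.3]
orientation: [-0.482, 0.483, 0.517, -0.517]
ft_force: [-0.5, -0.4, 0.8]
width: 0.549
time_s: 28.0
tool_pos: [440.7, -111.4, 44.9]
orientation: [-0.482, 0.482, 0.517, -0.517]
ft_force: [-0.6, 1.2, 5.5]
width: 0.331
time_s: 28.2
tool_pos: [440.7, -111.5, 44.9]
orientation: [-0.482, 0.482, 0.517, -0.517]
ft_force: [-0.9, 1.5, 4.8]
width: 0.324
shift [ -0.1 -70.1   0.2] rot [ 0.03 -0.07 -0.01] | tcp [ 440.7 -111.4   44.9] t 28.25 w 0.327 F [0.2 1.5 6.8] j [-0.41  0.37 -0.61  0.59  0.   -0.48]
```

View pics/x.png

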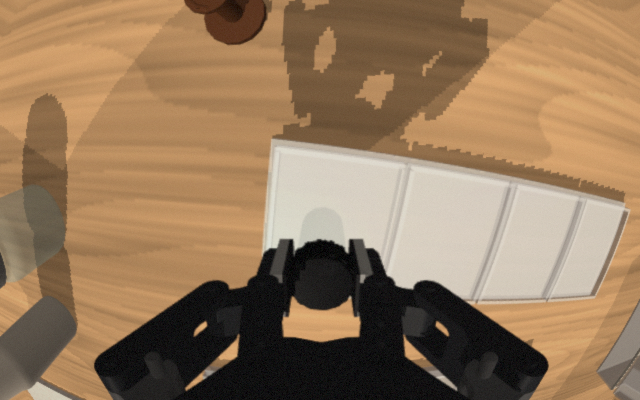

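```bash
python3 -m jog '[{"rx":0,"ry":0,"rz":0,"x":0,"y":-5,"z":0,"claw":0.8},{"rx":0,"ry":0,"rz":0,"x":0,"y":-20,"z":0,"claw":0.8},{"rx":0,"ry":0,"rz":0,"x":0,"y":-45,"z":0,"claw":0.8},{"rx":0,"ry":0,"rz":0,"x":0,"y":-68,"z":0,"claw":0.8},{"rx":0,"ry":0,"rz":0,"x":0,"y":-80,"z":0,"claw":0.8}]'; python3 -m jog '[{"rx":0,"ry":0,"rz":0,"x":0,"y":0,"z":0,"claw":0.8},{"rx":0,"ry":0,"rz":0,"x":0,"y":0,"z":0,"claw":0.8}]';python3 - <<'E'
from h import *
from workcell import cams
for n in ["scene","side"]:
    p=cams.get_image(n);cv2.imwrite(f"pics/y_{n}.png",p["img"])
plan([624.9,76.2,125],94.1)
E
```

```text
time_s: 28.75
tool_pos: [441.0, -111.7, 126.4]
orientation: [-0.482, 0.483, 0.517, -0.517]
ft_force: [1.0, 0.2, -1.3]
width: 0.326
time_s: 28.95
tool_pos: [440.3, -111.4, 124.3]
orientation: [0.482, -0.482, -0.517, 0.517]
ft_force: [0.5, -0.0, -0.4]
width: 0.325
shift [ 173.9   -1.4 -197.8] rot [-0.08 -0.07  0.04] | tcp [ 439.8 -111.1  123.7] t 29.05 w 0.325 F [ 0.2  0.3 -0.4] j [-0.41  0.26 -0.51  0.81 -0.   -0.48]
```

View pics/y_scene.png

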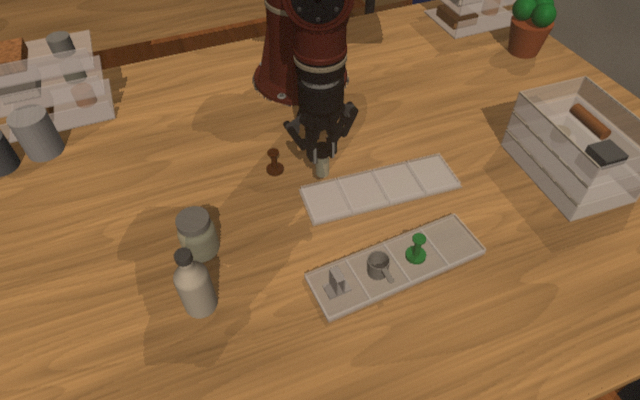

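Vial held upright; the other three stand in order. Carry it over.

```bash
python3 -m jog '[{"rx":0,"ry":0,"rz":0,"x":10,"y":0,"z":-12,"claw":0.8},{"rx":0,"ry":0,"rz":0,"x":32,"y":0,"z":-38,"claw":0.8},{"rx":0,"ry":0,"rz":0,"x":60,"y":0,"z":-70,"claw":0.8},{"rx":0,"ry":0,"rz":0,"x":88,"y":0,"z":-102,"claw":0.8},{"rx":0,"ry":0,"rz":0,"x":115,"y":0,"z":-133,"claw":0.8}]'; python3 -m jog '[{"rx":0,"ry":0,"rz":0,"x":27,"y":0,"z":-29,"claw":0.8},{"rx":0,"ry":0,"rz":0,"x":48,"y":0,"z":-52,"claw":0.8},{"rx":0,"ry":0,"rz":0,"x":57,"y":0,"z":-62,"claw":0.8},{"rx":0,"ry":0,"rz":0,"x":58.5,"y":0,"z":-64,"claw":0.8},{"rx":0,"ry":0,"rz":0,"x":58.5,"y":0,"z":-64,"claw":0.8}]'; python3 -m jog '[{"rx":0,"ry":0,"rz":0,"x":0,"y":8,"z":0,"claw":0.8},{"rx":0,"ry":0,"rz":0,"x":0,"y":25,"z":0,"claw":0.8},{"rx":0,"ry":0,"rz":0,"x":0,"y":43,"z":0,"claw":0.8},{"rx":0,"ry":0,"rz":0,"x":0,"y":53,"z":0,"claw":0.8},{"rx":0,"ry":0,"rz":0,"x":0,"y":56,"z":0,"claw":0.8}]'; python3 -m jog '[{"rx":0,"ry":0,"rz":0,"x":0,"y":0,"z":0,"claw":0.8},{"rx":0,"ry":0,"rz":0,"x":0,"y":0,"z":0,"claw":0.8}]'; python3 - <<'E'
from h import *
from workcell import cams
p=cams.get_image("wrist");cv2.imwrite("pics/z.png",p["img"])
plan([624.9,76.2,44.9],94.1)
E
```

```text
time_s: 29.55
tool_pos: [565.5, 14.1, 123.4]
orientation: [0.483, -0.482, -0.517, 0.518]
ft_force: [0.1, -0.6, -0.2]
width: 0.33
time_s: 30.05
tool_pos: [624.0, 75.5, 123.4]
orientation: [0.482, -0.482, -0.517, 0.518]
ft_force: [0.4, -0.2, -0.4]
width: 0.332
time_s: 30.55
tool_pos: [623.5, 74.8, 67.2]
orientation: [0.483, -0.482, -0.516, 0.518]
ft_force: [-0.5, -0.7, -0.4]
width: 0.329
time_s: 30.75
tool_pos: [625.2, 75.3, 69.3]
orientation: [-0.482, 0.482, 0.517, -0.517]
ft_force: [-0.3, 0.9, -0.5]
width: 0.327
shift [ 0.8 24.5  0.4] rot [ 0.07 -0.08 -0.01] | tcp [625.3  75.4  69.4] t 30.8 w 0.33 F [-0.6  0.2 -0.3] j [ 0.    0.61 -0.09  0.87 -0.   -0.07]
```

View pics/z.png

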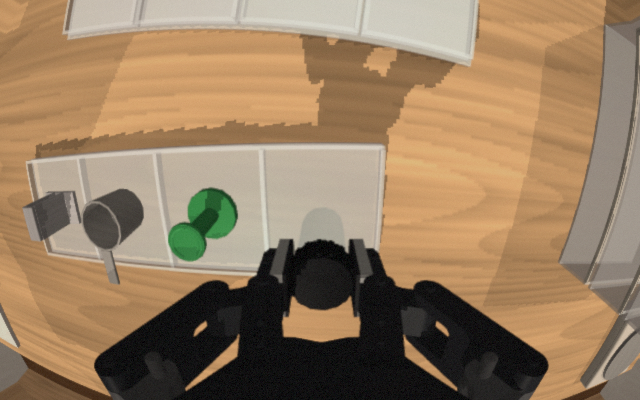

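```bash
python3 -m jog '[{"rx":0,"ry":0,"rz":0,"x":0.5,"y":6,"z":0,"claw":0.8},{"rx":0,"ry":0,"rz":0,"x":0.5,"y":13,"z":0,"claw":0.8},{"rx":0,"ry":0,"rz":0,"x":0.5,"y":18,"z":0,"claw":0.8},{"rx":0,"ry":0,"rz":0,"x":0.5,"y":21,"z":0,"claw":0.8},{"rx":0,"ry":0,"rz":0,"x":0.5,"y":22,"z":0,"claw":0.8}]';python3 -m jog '[{"rx":0,"ry":0,"rz":0,"x":0,"y":0.2,"z":0,"claw":0.8},{"rx":0,"ry":0,"rz":0,"x":0,"y":0.5,"z":0,"claw":0.8}]';python3 -m jog '[{"rx":0,"ry":0,"rz":0,"x":0,"y":0.5,"z":0,"claw":0.8},{"rx":0,"ry":0,"rz":0,"x":0,"y":0.7,"z":0,"claw":0.8},{"rx":0,"ry":0,"rz":0,"x":0,"y":0.7,"z":0,"claw":0.8}]'
```

```text
time_s: 31.3
tool_pos: [624.4, 76.0, 45.9]
orientation: [0.482, -0.482, -0.517, 0.517]
ft_force: [0.8, -0.2, -0.7]
width: 0.329
time_s: 31.5
tool_pos: [624.9, 76.0, 46.2]
orientation: [-0.482, 0.482, 0.517, -0.517]
ft_force: [-0.0, -1.0, -0.2]
width: 0.33
time_s: 31.8
tool_pos: [624.8, 76.0, 45.4]
orientation: [-0.482, 0.482, 0.517, -0.517]
ft_force: [-0.6, 0.5, -0.7]
width: 0.327
```

```bash
python3 -m jog '[{"rx":0,"ry":0,"rz":0,"x":0,"y":0.3,"z":0,"claw":0.8},{"rx":0,"ry":0,"rz":0,"x":0,"y":0.6,"z":0,"claw":0.8},{"rx":0,"ry":0,"rz":0,"x":0,"y":0.6,"z":0,"claw":0.8},{"rx":0,"ry":0,"rz":0,"x":0,"y":0.6,"z":0,"claw":0.8}]'; python3 -m jog '[{"rx":0,"ry":0,"rz":0,"x":0,"y":0.3,"z":0,"claw":0.8},{"rx":0,"ry":0,"rz":0,"x":0,"y":0.3,"z":0,"claw":0.8},{"rx":0,"ry":0,"rz":0,"x":0,"y":0.3,"z":0,"claw":0.8}]'
```

```text
time_s: 32.2
tool_pos: [624.9, 76.0, 45.0]
orientation: [-0.482, 0.482, 0.517, -0.517]
ft_force: [0.8, -0.4, 2.1]
width: 0.329
time_s: 32.5
tool_pos: [625.0, 76.0, 44.9]
orientation: [-0.482, 0.482, 0.517, -0.517]
ft_force: [-0.8, 0.5, 4.7]
width: 0.331
```

Contact made. Release slowly and rise.

```bash
python3 -m jog '[{"rx":0,"ry":0,"rz":0,"x":0,"y":0,"z":0,"claw":0.64},{"rx":0,"ry":0,"rz":0,"x":0,"y":0,"z":0,"claw":0.6},{"rx":0,"ry":0,"rz":0,"x":0,"y":0,"z":0,"claw":0.55},{"rx":0,"ry":0,"rz":0,"x":0,"y":0,"z":0,"claw":0.45},{"rx":0,"ry":0,"rz":0,"x":0,"y":0,"z":0,"claw":0.45}]';  python3 -m jog '[{"rx":0,"ry":0,"rz":0,"x":0,"y":-8,"z":0,"claw":0.45},{"rx":0,"ry":0,"rz":0,"x":0,"y":-25,"z":0,"claw":0.45},{"rx":0,"ry":0,"rz":0,"x":0,"y":-55,"z":0,"claw":0.45},{"rx":0,"ry":0,"rz":0,"x":0,"y":-75,"z":0,"claw":0.45},{"rx":0,"ry":0,"rz":0,"x":0,"y":-80,"z":0,"claw":0.45}]'; python3 -m jog '[{"rx":0,"ry":0,"rz":0,"x":0,"y":0,"z":30,"claw":0.45},{"rx":0,"ry":0,"rz":0,"x":0,"y":-10,"z":70,"claw":0.45},{"rx":0,"ry":0,"rz":0,"x":0,"y":-20,"z":110,"claw":0.45},{"rx":0,"ry":0,"rz":0,"x":0,"y":-30,"z":150,"claw":0.45},{"rx":0,"ry":0,"rz":0,"x":0,"y":-30,"z":180,"claw":0.45}]'; python3 -m jog '[{"rx":0,"ry":0,"rz":0,"x":0,"y":0,"z":20,"claw":0.45},{"rx":0,"ry":0,"rz":0,"x":0,"y":0,"z":20,"claw":0.45},{"rx":0,"ry":0,"rz":0,"x":0,"y":0,"z":20,"claw":0.45}]'; python3 - <<'E'
from h import *
from workcell import cams,mark_of
S=dict(vial=120,anchor=40,scoop=-40,clip=-120)
for n in ["scene","side","wrist"]:
    p=cams.get_image(n);cv2.imwrite(f"pics/fin_{n}.png",p["img"])
    for t,y in S.items():
        a=np.radians(4.1);ex=np.array([633.5-np.sin(a)*y,-43.5+np.cos(a)*y])
        print(n,t,ex.round(1),[(round(m["score"],2),atz(p,m["centre"],6,n=="wrist")[:2].round(1)) for m in mark_of(p,t)[:2]])
E
```

```text
time_s: 33.0
tool_pos: [624.7, 76.0, 44.4]
orientation: [0.482, -0.482, -0.517, 0.517]
ft_force: [-0.2, 0.3, 0.7]
width: 0.553
time_s: 33.5
tool_pos: [626.4, 76.1, 127.5]
orientation: [-0.481, 0.483, 0.518, -0.516]
ft_force: [-0.0, -0.2, -0.8]
width: 0.547
time_s: 34.0
tool_pos: [443.0, 63.3, 154.9]
orientation: [-0.482, 0.482, 0.517, -0.517]
ft_force: [-1.3, 0.4, 0.6]
width: 0.551
time_s: 34.3
tool_pos: [425.7, 61.9, 154.6]
orientation: [-0.482, 0.482, 0.517, -0.517]
ft_force: [-0.1, 0.2, -0.2]
width: 0.545
scene vial [624.9  76.2] [(0.88, array([623.2,  69.6]))]
scene anchor [630.6  -3.6] [(0.83, array([626.2,  -7.2])), (0.65, array([ 314.1, -173.2]))]
scene scoop [636.4 -83.4] [(0.65, array([635.4, -83.7])), (0.58, array([ 581.9, -392.2]))]
scene clip [ 642.1 -163.2] [(0.78, array([ 638.7, -164. ]))]
side vial [624.9  76.2] [(0.86, array([619.3,  75.4]))]
side anchor [630.6  -3.6] [(0.7, array([ 309.6, -164.7])), (0.59, array([633.7,  -1.8]))]
side scoop [636.4 -83.4] [(0.8, array([641. , -82.6]))]
side clip [ 642.1 -163.2] [(0.74, array([ 638.4, -166.8])), (0.73, array([ 431.3, -111.2]))]
wrist vial [624.9  76.2] [(0.73, array([624.4,  75. ]))]
wrist anchor [630.6  -3.6] [(0.96, array([ 317. , -172.3]))]
wrist scoop [636.4 -83.4] []
wrist clip [ 642.1 -163.2] [(0.47, array([ 644.8, -170.6]))]
```

View pics/fin_scene.png

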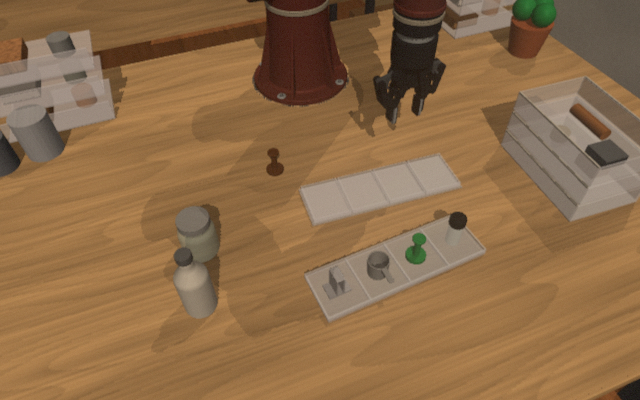

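View pics/fin_side.png

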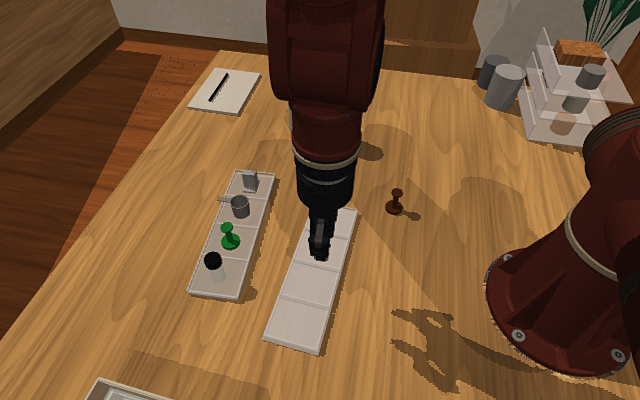

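View pics/fin_wrist.png

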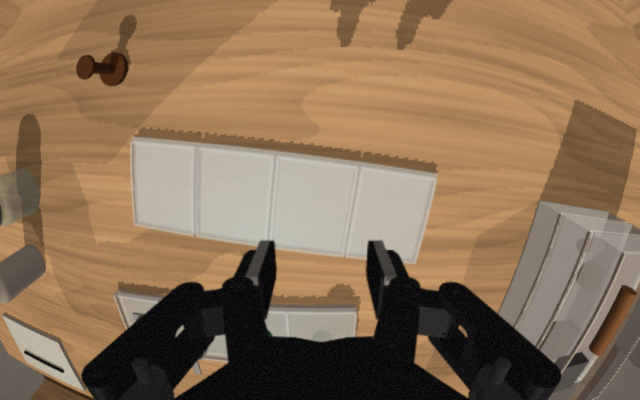

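All four stand upright, each in its own compartment. Left to right from the robot they are vial, anchor, scoop, clip, which is the reverse of the start. The jar and bottle are untouched. Handing in.

```bash
python3 -c "
from workcell import r,status
print(r.sign_off())"
```

```text
the job is handed in; nothing more can be done
None
```

The job is handed in: all four things stand upright in the empty tray in reverse order. From the robot, left to right, they are now vial, anchor, scoop and clip. The starting order was clip, scoop, anchor, vial.

- **Placing:** each was lowered until I felt light contact (about 4–11 N), released slowly, and the arm was then backed clear. The robot's clock read about 34 s at the end, against the 93 s limit.
- **Regrip:** on the first try at the anchor, the fingers closed on its head from too low. I opened them, rose 18 mm and took it by the head with the pads.
- **Final check:** the scene and side pictures show all four upright in their compartments. The network positions fall within about 7 mm of the compartment centres, and most are within 5 mm.
- **Disagreements:** the wrist picture, taken partly behind the gripper, missed the scoop. It reported only the brown look-alike as the anchor, and put the clip 8 mm off with a low score; the other two cameras put the clip within about 5 mm.
- **Jar and bottle:** the arm never went near them. In the scene picture both stand where they started. In the side picture the arm hid them.

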